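Swing the drain hook over the tray and hang the washed bearing

ROBOT

A 6-joint arm with a two-finger parallel gripper is mounted at the origin on a cart in front of the work surface, level with it; the furniture and walls round the work are solid. World frame = base frame: x ahead of the robot, y to its left, z up, the work surface at z = 0. Lengths are in m, angles in rad, forces in N, time in s.
With the tool pointing down it reaches from about 0.35 to 0.875 m from the base axis. Payload 4.2 kg.
Tool frame: the origin (TCP) lies on the centre line of the jaws, within the pads' length; the fingertips stand 11 mm ahead of it and the grasp point (between the pads) lies 8 mm behind it; x points along the fingers, y is the direction in which the jaws open and shut, and the axes are right-handed (so a half turn about x gives the same grasp; the last joint's range is limited). The gripper opens to 85 mm and grips with 20 to 120 N. Pads are 22 mm wide; open, the fingers measure 114 mm over their backs; the gripper's body (76 mm by 85 mm) begins 54 mm behind the grasp point. The pads swing forward as they close: fully open they stand 13 mm farther back than shut.
Start: joints at [-1.046, 0.385, 0.008, 0, -1.194, -0.259], TCP at [0.164, -0.603, 0.242] pointing down, gripper open.
Joint ranges: [-3.14, 3.14], [-1.21, 2.06], [-1.07, 1.41], [-3.16, 2.05], [-2.99, -0.16], [-3.1, 3.1]. Speed limits (rad/s): [2.79, 2.79, 3.14, 3.14, 3.14, 3.14].

INTERFACE

Orientations are given as [roll, pitch, yaw] about the fixed x, y, z axes, in that order (R = Rz(yaw) Ry(pitch) Rx(roll)).
In Python, from plant import ctrl, eyes gives the robot as it stands. The module is installed in compiled form; this text tells all that it offers.
- The arm moves only by the tool apply_moves, never from a script. Its arguments are lists of equal length, an entry for each row: "dp": the shift along the tool's x, y, z in m, a list of three; "yaw": the turn about the tool's x in degrees; "gripper": the finger opening in m, from 0 to 0.0854. A call has 1 to 10 rows; each row is the pose to reach, as a shift and turn from the pose commanded when the call began, along the tool's axes at that moment; what a row does not reach only later rows make up. A row lasts 1/10 s, in which the tool goes at most 50 mm and 8.59 degrees, less where a joint would pass 70% of its speed; a pose out of reach is approached as far as the arm can. A call with a gripper value outside its range is refused whole. The fingers move at their own pace and stop on an object; "newtons" is the grip in N (left out, the last holds). Time passes only in rows, so rows that repeat a pose let the fingers close. It gives the time, the measured TCP pose, the force and the opening at its end, in the units of the state.
- ctrl.get_obs(): the state, without advancing time (a new reading comes with each control period).
- eyes.get_image(name): name is "scene" or "top" or "wrist"; returns a dict with "image" (400x640x3 uint8, red, green, blue), "z_map" (400x640 float32, m along the optical axis (not along the pixel's ray), 0 where there is no reading), "fx", "fy", "cx", "cy" (pixels), "dist" ([k1, k2, p1, p2, k3] as OpenCV has them; the pictures are not rectified), "origin" and "orientation" of the camera in the world; the wrist camera has in their place "tool_from_camera" (4x4, takes a point from camera to tool coordinates, whose origin is the TCP and whose axes are the tool frame's). Camera axes: x right, y down, z forward; pixel columns grow to the right and rows downward; lengths in m; the calibration is good to about 2 mm. A picture is of the moment at which its call begins: read the wrist's pose just before it.
- ctrl.finish_job(): hands the job in, once; it reports no verdict.
The state is a dict: "t": time; "joint_positions": joint angles; "dq": joint speeds; "effort": joint torques, N m; "tcp_pos": TCP position; "eef_rot": TCP orientation; "wrist_force": force on the tool from outside, world axes, zero at the start; "moment": the same for the moment, N m; "finger_gap": finger opening in m.
Only numpy, scipy, OpenCV 4.12 (cv2) and the standard library are available. Lean on these libraries where they do the work, as an engineer would, in place of code of your own. Each camera call takes 0.05 s, during which the arm holds its last target.

TASK

The bearing has come out of the wash and has to drain. Push the swivel hook round over the drip tray until its spring index pin drops into the notch, and before you rely on it lean on it the same way with about 10 N for a moment to prove that it is locked, never so hard as to strain it (18 N). Then take the bearing out of the rack, hang it gently by its bore on the hook's straight arm behind the upturned tip and let go of it, without shifting the grease tub or the oil bottle.

Things in the scene. Friction and masses are not known exactly. Their poses are not given: they have to be found in the camera images.
- swivel_hook: Steel swivel hook on a stand's upright post; round level arm 12 mm thick, straight to 146 mm from the axis. Origin: on the turning axis, at the arm's centreline, 150 mm above the bench; x out along the arm, z up. A nut there rises 20 mm. Starts swung off the tray to the robot's side. Turns stiffly (2 to 5 N at the arm's end), stays where left. More than 18 N of push strains it.
- hook_seat (a point): Point on the arm's centreline, 105 mm out from the turning axis, where the bearing is to hang; same axes as the hook (x out along the arm, z up). The bearing may hang up to 25 mm to either side of it along the arm.
- index_pin (a joint): Spring index pin at the back of the stand, in m: about 0.005 while it rides on the edge of the 60 mm index plate, below 0.002 once dropped into the notch. Then the hook is locked, with 1 to 2 degrees of play each way. It drops when the arm points within 20 degrees of the tray's middle; where exactly is not measured and must be felt.
- drip_tray: Shallow open metal tray, 100 x 140 mm, 19 mm high, fixed on the bench below the place where the hook locks. Origin: centre of its underside.
- rack: Grey plastic wash rack, a block 78 x 130 x 30 mm fixed to the bench, with three pockets 54 x 17 mm, 17 mm deep, 42 mm apart along its y axis. Origin: centre of its underside. The bearing stands on edge in the middle pocket, the others are empty.
- bearing_center (a point): Centre of the ball bearing (52 mm across, bore 25 mm, of which 23 can be relied on, 15 mm wide, 0.10 to 0.19 kg), on edge in the rack. z: its level axis, along which its flat faces are pinched. Top 26 mm above; pinch at most 11 mm deep from the top to keep the bore free. Over 18 N against the hook harms it. Hanging, its centre is about 6 mm below the arm's centreline.
- grease_tub: Open white grease tub, 67 mm across, 52 mm high, standing loose. Origin: centre of its underside.
- oil_bottle: Yellow oil bottle with a red spout, 48 mm across, 161 mm high, standing loose. Origin: centre of its underside.
- hook_tip (a point): Highest point of the upturned tip at the arm's end: 153 mm out from the turning axis, 14.5 mm above the arm's centreline, so that arm and tip together are 20.5 mm high seen from the end. The arm ends 160 mm out; its last 14 mm are bent up at about 45 degrees.
Mind the look-alikes: they are no part of the job. There is more than one size of the part that bears bearing_center; the job needs the smaller.

How it is judged:
On the way, in this order (a step that is already met when the one before it is completed fails the run):
1. the index pin has dropped into the notch and the fingers lean on the locked hook with at least 5 N (value of joint index_pin below 0.002 m and contact force between the fingers and swivel_hook above 5 N), for 0.2 s.
2. the bearing hangs on the arm of the locked hook (value of joint index_pin below 0.002 m and x of bearing_center in the frame of hook_seat between -0.025 and 0.025 m and z of bearing_center in the frame of hook_seat between -0.01 and -0.0035 m and contact force between bearing and swivel_hook above 0.3 N), for 0.2 s.
At the end, for the whole second after the job is handed in: The index pin is in its notch (below 2 mm); the bearing hangs at rest by its bore on the straight arm, within 25 mm along the arm of hook_seat, its centre 3.5 to 10 mm below the arm's centreline and within 8 mm to the side of it, its axis within 0.35 rad of the arm (value of joint index_pin below 0.002 m and x of bearing_center in the frame of hook_seat between -0.025 and 0.025 m and y of bearing_center in the frame of hook_seat between -0.008 and 0.008 m and z of bearing_center in the frame of hook_seat between -0.01 and -0.0035 m and angle between the z axis of bearing_center and the x axis of hook_seat, either way round below 0.35 rad and linear speed of bearing below 0.03 m/s); the robot touches nothing.
It fails at once if the fingers push on the hook with more than 18 N (contact force between the fingers and swivel_hook above 18 N).
It fails at once if the bearing is pressed on the hook with more than 18 N (contact force between bearing and swivel_hook above 18 N).
It fails at once if the grease tub is moved (distance of grease_tub from where it was at the start of the episode above 0.03 m).
It fails at once if the oil bottle is moved (distance of oil_bottle from where it was at the start of the episode above 0.03 m).
It also fails if it takes over 69 s, if anything falls off the work surface, if the arm or the gripper's body presses on something with over 40 N, if the wrist force passes 120 N, or if a joint passes its speed limit or range.

## Working session

There is one attempt and no reset: what is moved stays moved. The work goes in short steps, Python scripts to look and compute and a tool call to move; the robot and the scene stay as the last step left them, time stands still between calls to the robot, and variables do not carry over. Pictures are saved under pics/ and viewed, and the job is handed in when it is done.

Besides the shell and the picture viewer there is one more tool, called after "Request:" by a JSON object that holds its "api" and its "payload". apply_moves: Moves the arm, as the interface text tells. Its arguments: {"type":"object","properties":{"dp":{"type":"array","items":{"type":"array","items":{"type":"number"}}},"yaw":{"type":"array","items":{"type":"number"}},"gripper":{"type":"array","items":{"type":"number"}},"newtons":{"type":"number"}},"required":["dp","yaw","gripper"]}

```bash
mkdir -p pics; cat > h.py <<'E'
from plant import ctrl, eyes
import numpy as np, cv2, pickle
from scipy.spatial.transform import Rotation as R
def grab(name,fn):
    o=ctrl.get_obs(); im=eyes.get_image(name)
    cv2.imwrite(f'pics/{fn}.png',im['image'][:,:,::-1])
    if 'tool_from_camera' in im:
        T=np.eye(4);T[:3,:3]=R.from_euler('xyz',o['eef_rot']).as_matrix();T[:3,3]=o['tcp_pos']
        im['T']=T@np.array(im['tool_from_camera'])
    else:
        T=np.eye(4);r=np.array(im['orientation']);T[:3,:3]=r if r.shape==(3,3) else R.from_euler('xyz',r).as_matrix()
        T[:3,3]=im['origin'];im['T']=T
    pickle.dump(im,open(f'pics/{fn}.pkl','wb'));return im
def load(fn): return pickle.load(open(f'pics/{fn}.pkl','rb'))
def K(im): return np.array([[im['fx'],0,im['cx']],[0,im['fy'],im['cy']],[0,0,1]])
def ray(im,u,v):
    p=cv2.undistortPoints(np.array([[[u,v]]],float),K(im),np.array(im['dist'],float))[0,0]
    return im['T'][:3,3],im['T'][:3,:3]@np.array([p[0],p[1],1])
def pt(im,u,v):
    o,d=ray(im,u,v);return o+d*im['z_map'][int(v),int(u)]
def atz(im,u,v,z):
    o,d=ray(im,u,v);return o+d*(z-o[2])/d[2]
def cloud(im):
    h,w=im['z_map'].shape;uu,vv=np.meshgrid(np.arange(w),np.arange(h))
    p=cv2.undistortPoints(np.stack([uu,vv],-1).reshape(-1,1,2).astype(float),K(im),np.array(im['dist'],float))[:,0]
    c=np.c_[p,np.ones(len(p))]*im['z_map'].reshape(-1,1)
    return (c@im['T'][:3,:3].T+im['T'][:3,3]).reshape(h,w,3)
def proj(im,P):
    Ti=np.linalg.inv(im['T']);r,_=cv2.Rodrigues(Ti[:3,:3])
    return cv2.projectPoints(np.array(P,float).reshape(-1,1,3),r,Ti[:3,3],K(im),np.array(im['dist'],float))[0][:,0]
E
python3 - <<'E'
from h import *
print(ctrl.get_obs())
for n in ['scene','top','wrist']:
    im=grab(n,n+'0'); print(n,im['T'].round(3).tolist(),im['fx'],np.isfinite(im['z_map']).mean(),(im['z_map']>0).mean())
E
```

```text
{'t': 0.0, 'joint_positions': array([-1.04636771e+00,  3.85564642e-01,  6.61494606e-03, -4.88489842e-04,
       -1.19399978e+00, -2.58591237e-01]), 'dq': array([ 0.00142144, -0.00037252, -0.00018772, -0.00106478, -0.0007449 ,
        0.00033867]), 'effort': array([-9.57484008e-04, -3.92290521e+01,  1.88405210e+01,  4.18633237e+00,
       -4.65627600e-03, -2.01936942e-06]), 'tcp_pos': array([ 0.16406078, -0.60249909,  0.24121398]), 'eef_rot': array([1.62165579, 1.56859582, 1.88731295]), 'wrist_force': array([-0.46057475, -0.89246263,  0.04775038]), 'moment': array([0.02445915, 0.002292  , 0.0214153 ]), 'finger_gap': 0.08556285837971361}
scene [[-0.813, -0.371, 0.449, 0.152], [-0.582, 0.535, -0.612, 0.505], [-0.013, -0.759, -0.651, 0.765], [0.0, 0.0, 0.0, 1.0]] 412.4228509216323 1.0 0.9751328125
top [[-0.02, -0.998, 0.057, 0.548], [-1.0, 0.021, 0.012, -0.115], [-0.013, -0.057, -0.998, 1.134], [0.0, 0.0, 0.0, 1.0]] 494.94971595454854 1.0 0.99619140625
wrist [[-0.263, 0.931, 0.251, 0.1], [0.965, 0.254, 0.071, -0.62], [0.002, 0.261, -0.965, 0.372], [0.0, 0.0, 0.0, 1.0]] 359.48631128895283 1.0 0.9958828125
```

View pics/scene0.png

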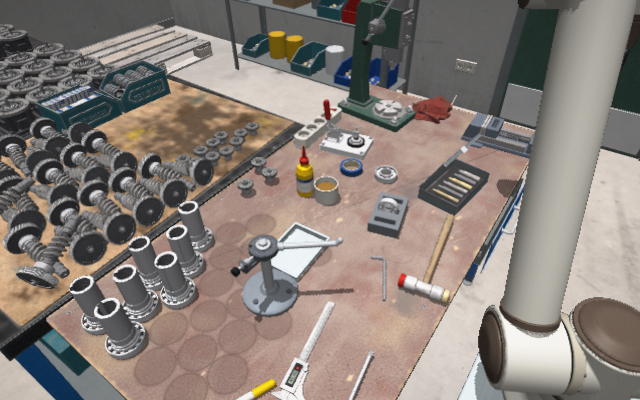

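View pics/top0.png

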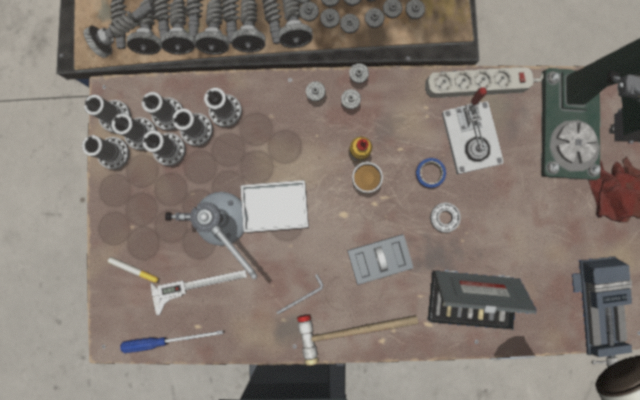

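View pics/wrist0.png

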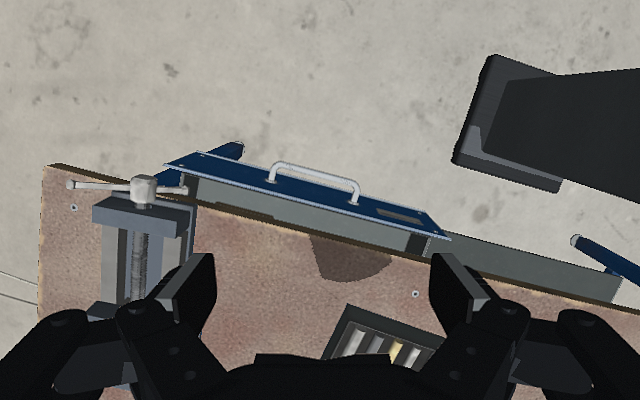

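The top view shows the hook axis near (207,216), its tip near (268,280), the tray at (275,205), and the rack with the bearing at (380,259). The tub is at (367,178) and the bottle at (361,148). Next I measure these.

```bash
cat > m.py <<'E'
from h import *
im=load('top0')
for n,u,v in [('axis',207,216),('pinback',170,215),('tip',268,280),('armmid',240,248),('tub',367,178),('bottle',361,148),('rack',380,259),('rackL',362,265),('bearing',382,258)]:
    print(n,pt(im,u,v).round(3))
for u,v in [(242,185),(306,181),(307,227),(244,231)]: print('tray',atz(im,u,v,.019).round(3))
for u,v in [(347,249),(402,235),(413,267),(358,284)]: print('rack',atz(im,u,v,.03).round(3))
C=cloud(im);c=cv2.resize(im['image'][130:330,140:460,::-1],None,fx=2.5,fy=2.5,interpolation=cv2.INTER_CUBIC);cv2.imwrite('pics/crop0.png',c)
s=load('scene0');c=cv2.resize(s['image'][130:330,220:420,::-1],None,fx=3,fy=3,interpolation=cv2.INTER_CUBIC);cv2.imwrite('pics/crop1.png',c)
for n,u,v in [('axis',264,242),('tip',339,241),('arm',310,243),('bearing',390,203)]: print('s',n,pt(s,u,v).round(3))
E
python3 m.py
```

```text
axis [0.577 0.117 0.169]
pinback [0.581 0.194 0.158]
tip [0.433 0.018 0.   ]
armmid [0.507 0.081 0.   ]
tub [ 0.659 -0.211  0.034]
bottle [ 0.713 -0.193  0.121]
rack [ 0.48  -0.232  0.062]
rackL [ 0.464 -0.197  0.011]
bearing [ 0.482 -0.237  0.061]
tray [0.65  0.072 0.019]
tray [ 0.656 -0.074  0.019]
tray [ 0.552 -0.074  0.019]
tray [0.546 0.068 0.019]
rack [ 0.502 -0.163  0.03 ]
rack [ 0.53  -0.286  0.03 ]
rack [ 0.459 -0.309  0.03 ]
rack [ 0.424 -0.186  0.03 ]
s axis [0.571 0.124 0.168]
s tip [0.457 0.03  0.157]
s arm [0.504 0.064 0.153]
s bearing [ 0.477 -0.24   0.05 ]
```

```bash
ls pics
```

```text
crop0.png
crop1.png
scene0.pkl
scene0.png
top0.pkl
top0.png
wrist0.pkl
wrist0.png
```

View pics/crop0.png

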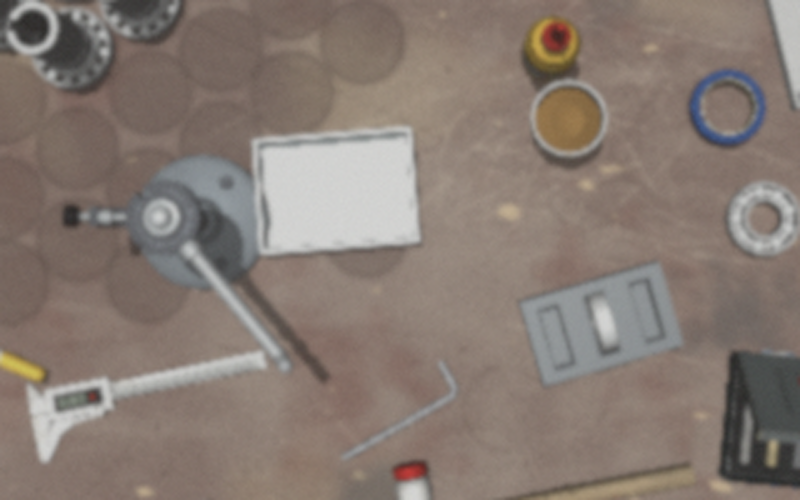

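View pics/crop1.png

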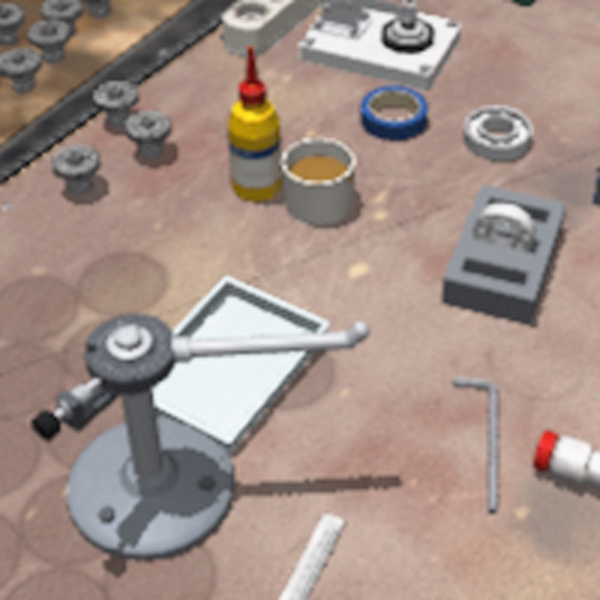

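```bash
cat > m2.py <<'E'
from h import *
o=ctrl.get_obs();M=R.from_euler('xyz',o['eef_rot']).as_matrix();print('tool axes cols\n',M.round(3))
w=load('wrist0');print(np.array(w['tool_from_camera']).round(4), w['fx'],w['cx'],w['cy'])
im=load('top0')
print('axis',atz(im,204,216,.17),'tip',atz(im,253.6,276,.1645), 'tub',atz(im,367.5,178,.052),'bottle',atz(im,361,146,.16))
C=cloud(im)
# arm points by depth
m=(C[...,2]>.13)&(C[...,2]<.2); vs,us=np.nonzero(m); 
sel=(us>140)&(us<300)&(vs>190)&(vs<300); P=C[vs[sel],us[sel]]; print(len(P))
s=load('scene0');S=cloud(s);m=(S[...,2]>.135)&(S[...,2]<.175)&(S[...,0]>.4)&(S[...,0]<.6)&(S[...,1]<.16)&(S[...,1]>-.02);Q=S[m];
a=Q[(Q[:,1]<.085)];print(len(a),a.mean(0),np.linalg.svd(a-a.mean(0))[2][0])
ax=Q[(Q[:,2]>.163)&(Q[:,1]>.09)];print('nut',ax.mean(0),len(ax))
P2=P[P[:,1]<.085];print('toparm',len(P2),P2.mean(0),np.linalg.svd(P2-P2.mean(0))[2][0])
# rack fit from top depth
m=(C[...,2]>.02)&(C[...,2]<.04)&(C[...,0]>.4)&(C[...,0]<.55)&(C[...,1]<-.14)&(C[...,1]>-.33)
r=cv2.minAreaRect(C[m][:,:2].astype(np.float32)*1000);print('rack',r)
E
python3 m2.py
```

```text
tool axes cols
 [[-0.001 -0.263  0.965]
 [ 0.002  0.965  0.263]
 [-1.     0.002 -0.   ]]
[[-2.000e-04 -2.610e-01  9.653e-01 -1.306e-01]
 [ 1.000e+00  6.000e-04  4.000e-04  2.000e-04]
 [-7.000e-04  9.653e-01  2.610e-01 -6.660e-02]
 [ 0.000e+00  0.000e+00  0.000e+00  1.000e+00]] 359.48631128895283 322.2645866546754 198.98872309498407
axis [0.57716619 0.12219433 0.17      ] tip [0.45802073 0.02663254 0.1645    ] tub [ 0.65695806 -0.21039978  0.052     ] bottle [ 0.71016564 -0.18973383  0.16      ]
1313
290 [0.48948007 0.055181   0.1538588 ] [ 0.7774314   0.62762266 -0.04111228]
nut [0.57543562 0.12589256 0.16767149] 60
toparm 271 [0.49213905 0.05484697 0.15461176] [-0.77811968 -0.62556828  0.05651633]
rack ((477.79632568359375, -236.84739685058594), (76.86531829833984, 131.77896118164062), 14.981165885925293)
```

Request:
{"api": "apply_moves", "payload": {"dp": [[0, 0.03, 0.04], [0, 0.06, 0.08], [0, 0.09, 0.12], [0, 0.12, 0.16], [0, 0.15, 0.2], [0, 0.18, 0.245], [0, 0.21, 0.285], [0, 0.24, 0.33], [0, 0.27, 0.36], [0, 0.27, 0.36]], "yaw": [0, 0, 0, 0, 0, 0, 0, 0, 0, 0], "gripper": [0.085, 0.085, 0.085, 0.085, 0.085, 0.085, 0.085, 0.085, 0.085, 0.085]}}

```text
t: 1.15
tcp_pos: [0.4432, -0.244, 0.2422]
eef_rot: [0.318, 1.57, 0.591]
wrist_force: [-0.5, -0.7, 0.2]
finger_gap: 0.0853
```

```bash
python3 - <<'E'
from h import *
print(ctrl.get_obs()['tcp_pos']);grab('wrist','w1');print(ctrl.get_obs()['tcp_pos'],ctrl.get_obs()['wrist_force'])
E
```

```text
[ 0.44323024 -0.24398264  0.2421709 ]
[ 0.44193264 -0.24554708  0.24208623] [-3.88054735e-01 -4.73782741e-01 -2.79787324e-04]
```

View pics/w1.png

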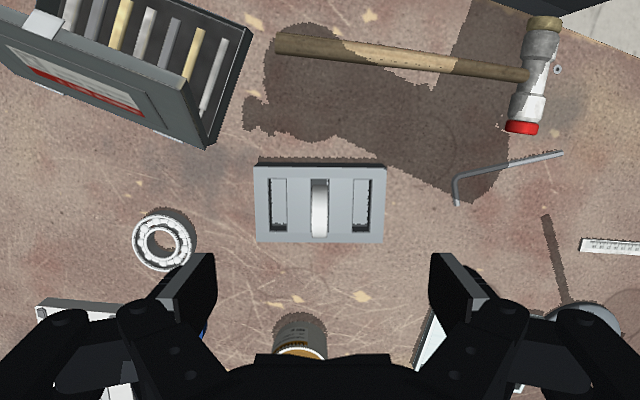

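The wrist view shows the rack at about (255–385, 165–242). The bearing is at (319,207), square to the tool. I measure both, then move towards the hook.

```bash
cat > m3.py <<'E'
from h import *
im=load('w1');C=cloud(im)
print('T',im['T'][:3,3])
def reg(u0,u1,v0,v1,z0,z1):
    P=C[v0:v1,u0:u1].reshape(-1,3);return P[(P[:,2]>z0)&(P[:,2]<z1)]
r=reg(240,400,155,255,.024,.036);print('rack',cv2.minAreaRect(r[:,:2].astype(np.float32)*1000),np.median(r[:,2]))
b=reg(300,340,170,245,.045,.08);print('bearing',cv2.minAreaRect(b[:,:2].astype(np.float32)*1000),b[:,2].max(),b.mean(0))
# circle fit in plane: along tool z
ez=np.array([.965,.263,0]);ey=np.array([-.263,.965,0]);
a=b@ez;z=b[:,2];A=np.c_[a,z,np.ones(len(a))];s=np.linalg.lstsq(A,a*a+z*z,rcond=None)[0];c=s[:2]/2;print('circ',c,np.sqrt(s[2]+c@c),'y',(b@ey).min(),(b@ey).max(), np.median(b@ey))
f=reg(230,420,250,300,-.02,.01);print('floor',np.median(f[:,2]),len(f))
E
python3 m3.py;python3 - <<'E'
import cv2;i=cv2.imread('pics/w1.png');cv2.imwrite('pics/w1c.png',cv2.resize(i[150:260,240:400],None,fx=5,fy=5,interpolation=cv2.INTER_CUBIC))
E
```

```text
T [ 0.37896818 -0.26178835  0.37275543]
rack ((476.1090393066406, -237.2860565185547), (77.93267822265625, 130.71844482421875), 15.091984748840332) 0.028922684097089812
bearing ((477.5755310058594, -237.10626220703125), (48.67543029785156, 14.945878982543945), 15.748592376708984) 0.06493968118567206 [ 0.47408156 -0.23787305  0.05898466]
circ [0.39918554 0.03804615] 0.025498108985181938 y -0.3617650065511398 -0.34675559870385364 -0.3543416913236981
floor -0.0018253978089469436 9470
```

View pics/w1c.png

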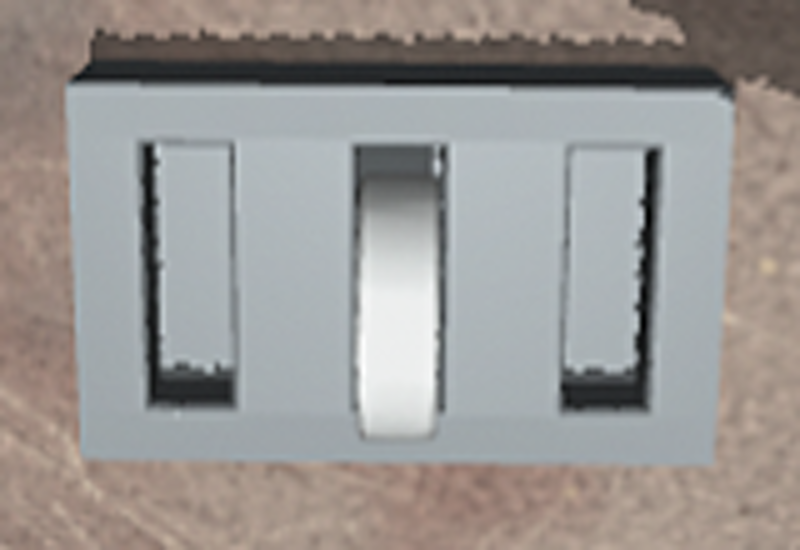

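Request:
{"api": "apply_moves", "payload": {"dp": [[0, 0.04, 0.01], [0, 0.08, 0.02], [0, 0.12, 0.03], [0, 0.16, 0.04], [0, 0.2, 0.05], [0, 0.24, 0.06], [0, 0.28, 0.07], [0, 0.305, 0.08], [0, 0.305, 0.08], [0, 0.305, 0.08]], "yaw": [0, 0, 0, 0, 0, 0, 0, 0, 0, 0], "gripper": [0.085, 0.085, 0.085, 0.085, 0.085, 0.085, 0.085, 0.085, 0.085, 0.085]}}

```text
t: 2.2
tcp_pos: [0.4375, 0.0668, 0.2421]
eef_rot: [-2.967, 1.57, -2.701]
wrist_force: [-0.1, 0.2, 0.0]
finger_gap: 0.0852
```

```bash
python3 - <<'E'
from h import *
print(ctrl.get_obs()['tcp_pos']);grab('wrist','w2');print(ctrl.get_obs()['tcp_pos'],ctrl.get_obs()['wrist_force'])
E
```

```text
[0.43748056 0.06680766 0.24209194]
[0.43739721 0.06633039 0.24204975] [-0.17296145 -0.09590127  0.46320477]
```

View pics/w2.png

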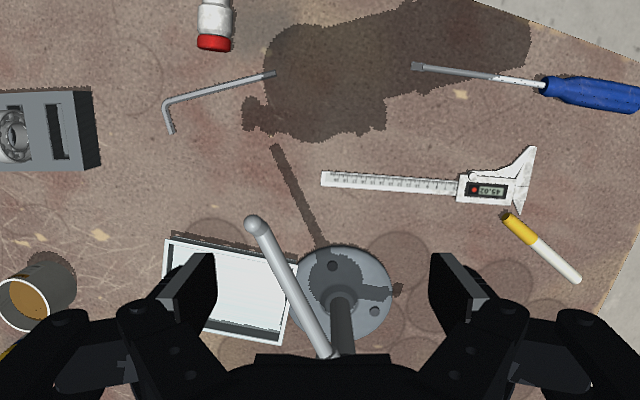

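The hook arm is visible from its tip at (255,225) down to (328,355), with the post at (343,310).

```bash
cat > m4.py <<'E'
from h import *
im=load('w2');C=cloud(im)
P=C[200:356,230:335].reshape(-1,3);P=P[(P[:,2]>.125)&(P[:,2]<.18)]
P=P[np.linalg.norm(P[:,:2]-[.577,.122],axis=1)<.17]
a=P[np.linalg.norm(P[:,:2]-[.577,.122],axis=1)<.135]
print(len(P),len(a),a.mean(0));c,_,v=np.linalg.svd(a-a.mean(0),full_matrices=False);print(v[0],np.degrees(np.arctan2(v[0][1],v[0][0])))
n=np.array([-v[0][1],v[0][0]]);d=(a[:,:2]-a.mean(0)[:2])@n;print('width',d.min(),d.max(),'z',a[:,2].max(),np.percentile(a[:,2],[50,90,95,99]))
n/=np.linalg.norm(n);print('mid',a.mean(0)[:2]+n*(d.min()+d.max())/2)
print('tip z',P[:,2].max(),'farthest',P[np.argmax(np.linalg.norm(P[:,:2]-[.577,.122],axis=1))])
print('tip pts',pt(im,256,222),pt(im,343,310))
E
python3 m4.py
```

```text
2838 2168 [0.50480672 0.06827378 0.1534805 ]
[ 0.77039433  0.63755811 -0.00349612] 39.61026397294347
width -0.009459241430520978 0.005422800623384548 z 0.15690116651276856 [0.15398335 0.15523087 0.1555014  0.15602914]
mid [0.50609346 0.06671895]
tip z 0.16429083160846678 farthest [0.45086584 0.02328594 0.15915634]
tip pts [0.45337766 0.02873584 0.16135543] [0.5642891  0.12356416 0.05120893]
```

Request:
{"api": "apply_moves", "payload": {"dp": [[0, 0, 0], [0, 0, 0], [0, 0, 0], [0, 0, 0], [0, 0, 0], [0, 0, 0], [0, 0, 0], [0, 0, 0]], "yaw": [0, 0, 0, 0, 0, 0, 0, 0], "gripper": [0, 0, 0, 0, 0, 0, 0, 0], "newtons": 40}}

```text
t: 3.05
tcp_pos: [0.4377, 0.0674, 0.2423]
eef_rot: [0.808, 1.571, 1.074]
wrist_force: [0.1, 0.3, 0.0]
finger_gap: -0.0004
```

```bash
python3 - <<'E'
from h import *
print(ctrl.get_obs()['tcp_pos']);im=grab('wrist','w3');C=cloud(im)
cv2.imwrite('pics/w3.png',im['image'][:,:,::-1])
E
```

```text
[0.43769132 0.06741459 0.24232069]
```

View pics/w3.png

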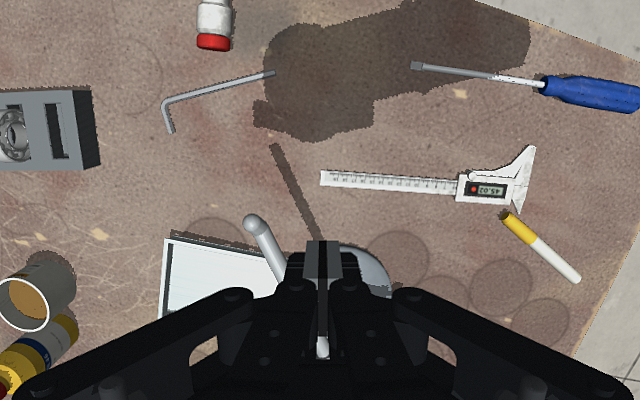

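Request:
{"api": "apply_moves", "payload": {"dp": [[0.03, 0, 0], [0.06, 0, 0], [0.096, 0, 0], [0.096, 0, 0], [0.096, 0, 0]], "yaw": [0, 0, 0, 0, 0], "gripper": [0, 0, 0, 0, 0]}}

```text
t: 3.6
tcp_pos: [0.4381, 0.0674, 0.1468]
eef_rot: [-2.069, 1.57, -1.803]
wrist_force: [-0.1, 0.3, 0.7]
finger_gap: 0.0002
```

```bash
cat > arc.py <<'E'
from h import *
import sys
o=ctrl.get_obs();M=R.from_euler('xyz',o['eef_rot']).as_matrix();p=o['tcp_pos'];print('tcp',p.round(4),'F tool',(M.T@o['wrist_force']).round(2))
ax=np.array([.575,.124]);r=.128;ez=M[:2,2];ey=M[:2,1]
for t in map(float,sys.argv[1:]):
    th=np.radians(t);u=np.array([np.cos(th),np.sin(th)]);n=np.array([-u[1],u[0]])
    c=ax+r*u-.006*n-(.011*ez-.007*ey)
    d=np.r_[c,.146]-p;print(t,'tool',(M.T@d).round(4))
E
python3 arc.py -146 -143 -140.4 -135 -130 -125 -120 -115 -110 -105 -100
```

```text
tcp [0.4381 0.0674 0.1468] F tool [-0.7   0.33  0.04]
-146.0 tool [ 0.0008 -0.0099  0.0128]
-143.0 tool [ 0.0008 -0.0163  0.0148]
-140.4 tool [ 0.0008 -0.0217  0.0168]
-135.0 tool [ 0.0008 -0.0327  0.0218]
-130.0 tool [ 0.0008 -0.0424  0.0273]
-125.0 tool [ 0.0008 -0.0516  0.0337]
-120.0 tool [ 0.0008 -0.0603  0.0408]
-115.0 tool [ 0.0008 -0.0682  0.0486]
-110.0 tool [ 0.0008 -0.0755  0.0571]
-105.0 tool [ 0.0008 -0.082   0.0662]
-100.0 tool [ 0.0008 -0.0876  0.0759]
```

Request:
{"api": "apply_moves", "payload": {"dp": [[0.001, -0.005, 0.006], [0.001, -0.01, 0.013], [0.001, -0.013, 0.014], [0.001, -0.015, 0.0145], [0.001, -0.017, 0.015], [0.001, -0.019, 0.016], [0.001, -0.021, 0.0165], [0.001, -0.023, 0.0175], [0.001, -0.025, 0.018], [0.001, -0.027, 0.019]], "yaw": [0, 0, 0, 0, 0, 0, 0, 0, 0, 0], "gripper": [0, 0, 0, 0, 0, 0, 0, 0, 0, 0]}}

```text
t: 4.6
tcp_pos: [0.4632, 0.0464, 0.1453]
eef_rot: [1.093, 1.571, 1.359]
wrist_force: [-1.5, 2.4, 0.4]
finger_gap: -0.0002
```

```bash
python3 arc.py -135 -130 -125 -120 -115 -110 -105 -100
```

```text
tcp [0.4632 0.0464 0.1453] F tool [-0.36  2.76 -0.81]
-135.0 tool [-0.0007 -0.0058  0.0032]
-130.0 tool [-0.0007 -0.0155  0.0087]
-125.0 tool [-0.0007 -0.0247  0.0151]
-120.0 tool [-0.0007 -0.0334  0.0222]
-115.0 tool [-0.0007 -0.0413  0.03  ]
-110.0 tool [-0.0007 -0.0486  0.0385]
-105.0 tool [-0.0007 -0.055   0.0477]
-100.0 tool [-0.0007 -0.0607  0.0573]
```

Request:
{"api": "apply_moves", "payload": {"dp": [[0, -0.006, 0.003], [0, -0.012, 0.006], [0, -0.018, 0.01], [0, -0.023, 0.0135], [0, -0.028, 0.0175], [0, -0.033, 0.0215], [0, -0.038, 0.026], [0, -0.043, 0.031], [0, -0.048, 0.037], [0, -0.052, 0.042]], "yaw": [0, 0, 0, 0, 0, 0, 0, 0, 0, 0], "gripper": [0, 0, 0, 0, 0, 0, 0, 0, 0, 0]}}

```text
t: 5.6
tcp_pos: [0.5176, 0.0067, 0.1451]
eef_rot: [-3.104, 1.57, -2.838]
wrist_force: [-2.1, 2.2, -0.4]
finger_gap: -0.0001
```

```bash
python3 arc.py -108 -106 -104 -102 -100 -98 -96 -94 -92 -90 -88 -86 -84 -82 -80 -75
```

```text
tcp [0.5176 0.0067 0.1451] F tool [ 0.42  2.66 -1.49]
-108.0 tool [-0.0009  0.0013  0.    ]
-106.0 tool [-0.0009 -0.0013  0.0037]
-104.0 tool [-0.0009 -0.0037  0.0075]
-102.0 tool [-0.0009 -0.006   0.0113]
-100.0 tool [-0.0009 -0.0082  0.0152]
-98.0 tool [-0.0009 -0.0102  0.0192]
-96.0 tool [-0.0009 -0.0121  0.0233]
-94.0 tool [-0.0009 -0.0138  0.0274]
-92.0 tool [-0.0009 -0.0154  0.0316]
-90.0 tool [-0.0009 -0.0168  0.0358]
-88.0 tool [-0.0009 -0.0182  0.0401]
-86.0 tool [-0.0009 -0.0193  0.0444]
-84.0 tool [-0.0009 -0.0203  0.0488]
-82.0 tool [-0.001  -0.0211  0.0532]
-80.0 tool [-0.001  -0.0218  0.0576]
-75.0 tool [-0.001  -0.0229  0.0687]
```

Request:
{"api": "apply_moves", "payload": {"dp": [[0, -0.002, 0.003], [0, -0.004, 0.006], [0, -0.006, 0.009], [0, -0.007, 0.012], [0, -0.008, 0.0145], [0, -0.009, 0.017]], "yaw": [0, 0, 0, 0, 0, 0], "gripper": [0, 0, 0, 0, 0, 0]}}

```text
t: 6.2
tcp_pos: [0.5356, 0.0023, 0.1451]
eef_rot: [-2.912, 1.569, -2.647]
wrist_force: [-3.0, -2.2, -0.9]
finger_gap: -0.0002
```

Request:
{"api": "apply_moves", "payload": {"dp": [[0, -0.0005, 0.001], [0, -0.001, 0.002], [0, -0.0015, 0.003]], "yaw": [0, 0, 0], "gripper": [0, 0, 0]}}

```text
t: 6.5
tcp_pos: [0.5393, 0.0022, 0.1453]
eef_rot: [-2.93, 1.571, -2.664]
wrist_force: [-3.6, -2.4, 0.5]
finger_gap: 0.0002
```

```bash
python3 arc.py -98 -96 -94
```

```text
tcp [0.5393 0.0022 0.1453] F tool [-0.49 -1.41 -4.12]
-98.0 tool [-0.0007 -0.0001 -0.0006]
-96.0 tool [-0.0007 -0.002   0.0035]
-94.0 tool [-0.0007 -0.0037  0.0076]
```

Request:
{"api": "apply_moves", "payload": {"dp": [[0, -0.0004, 0.001], [0, -0.0008, 0.002], [0, -0.0012, 0.003]], "yaw": [0, 0, 0], "gripper": [0, 0, 0]}}

```text
t: 6.8
tcp_pos: [0.5428, 0.002, 0.1454]
eef_rot: [-0.016, 1.57, 0.25]
wrist_force: [-3.2, -2.0, -0.1]
finger_gap: 0.0001
```

Request:
{"api": "apply_moves", "payload": {"dp": [[0, -0.0004, 0.001], [0, -0.0008, 0.002], [0, -0.0012, 0.003]], "yaw": [0, 0, 0], "gripper": [0, 0, 0]}}

```text
t: 7.1
tcp_pos: [0.5462, 0.0016, 0.1455]
eef_rot: [-0.047, 1.57, 0.219]
wrist_force: [-1.6, -2.4, -0.2]
finger_gap: 0.0002
```

Request:
{"api": "apply_moves", "payload": {"dp": [[0, -0.0004, 0.001], [0, -0.0008, 0.002], [0, -0.0012, 0.003]], "yaw": [0, 0, 0], "gripper": [0, 0, 0]}}

```text
t: 7.4
tcp_pos: [0.5493, 0.0013, 0.1454]
eef_rot: [0.292, 1.57, 0.558]
wrist_force: [-2.0, -1.1, 0.7]
finger_gap: 0.0002
```

Request:
{"api": "apply_moves", "payload": {"dp": [[0, -0.0003, 0.001], [0, -0.0006, 0.002], [0, -0.001, 0.003]], "yaw": [0, 0, 0], "gripper": [0, 0, 0]}}

```text
t: 7.7
tcp_pos: [0.552, 0.001, 0.1453]
eef_rot: [2.888, 1.57, -3.129]
wrist_force: [-3.1, 0.1, 1.2]
finger_gap: -0.0004
```

Request:
{"api": "apply_moves", "payload": {"dp": [[0, -0.0003, 0.001], [0, -0.0006, 0.002], [0, -0.001, 0.003]], "yaw": [0, 0, 0], "gripper": [0, 0, 0]}}

```text
t: 8.0
tcp_pos: [0.5554, 0.0008, 0.1453]
eef_rot: [-2.554, 1.571, -2.288]
wrist_force: [-2.7, -0.6, 0.4]
finger_gap: -0.0
```

Request:
{"api": "apply_moves", "payload": {"dp": [[0, -0.0003, 0.001], [0, -0.0006, 0.002], [0, -0.001, 0.003]], "yaw": [0, 0, 0], "gripper": [0, 0, 0]}}

```text
t: 8.3
tcp_pos: [0.5583, 0.0006, 0.1453]
eef_rot: [3.001, 1.57, -3.016]
wrist_force: [-4.1, -1.1, 2.6]
finger_gap: -0.0002
```

```bash
python3 arc.py -90 -88 -86 -84
```

```text
tcp [0.5583 0.0006 0.1453] F tool [-2.62  0.01 -4.23]
-90.0 tool [-0.0007 -0.0002 -0.0018]
-88.0 tool [-0.0007 -0.0015  0.0024]
-86.0 tool [-0.0007 -0.0027  0.0068]
-84.0 tool [-0.0007 -0.0037  0.0111]
```

Request:
{"api": "apply_moves", "payload": {"dp": [[0, -0.0003, 0.001], [0, -0.0006, 0.002]], "yaw": [0, 0], "gripper": [0, 0]}}

```text
t: 8.5
tcp_pos: [0.56, 0.0005, 0.1452]
eef_rot: [3.031, 1.569, -2.986]
wrist_force: [-5.5, -1.1, 3.1]
finger_gap: 0.0002
```

Request:
{"api": "apply_moves", "payload": {"dp": [[0, -0.0003, 0.001], [0, -0.0006, 0.002]], "yaw": [0, 0], "gripper": [0, 0]}}

```text
t: 8.7
tcp_pos: [0.5616, 0.0004, 0.1452]
eef_rot: [2.991, 1.568, -3.027]
wrist_force: [-7.0, 0.9, 3.6]
finger_gap: -0.0001
```

Request:
{"api": "apply_moves", "payload": {"dp": [[0, -0.0003, 0.001], [0, -0.0006, 0.002]], "yaw": [0, 0], "gripper": [0, 0]}}

```text
t: 8.9
tcp_pos: [0.5631, 0.0003, 0.1451]
eef_rot: [2.967, 1.567, -3.051]
wrist_force: [-9.3, 0.7, 4.4]
finger_gap: 0.0001
```

```bash
python3 - <<'E'
from h import *
o=ctrl.get_obs();print(o['tcp_pos'],o['wrist_force'],o['moment'])
for n in ['wrist','scene','top']: grab(n,n+'4')
o=ctrl.get_obs();print(o['tcp_pos'],o['wrist_force'])
a=load('wrist4')['image'][150:400,160:480,::-1];b=load('scene4')['image'][200:320,220:380,::-1]
cv2.imwrite('pics/c4.png',np.vstack([cv2.resize(a,(480,375)),cv2.resize(b,(480,225) if 0 else (300,225)) if 0 else cv2.resize(b,(480,225))]))
b=cv2.resize(load('scene4')['image'][200:320,220:380,::-1],None,fx=5,fy=5,interpolation=cv2.INTER_CUBIC);cv2.imwrite('pics/c4s.png',b)
E
```

```text
[5.63055106e-01 3.42789373e-04 1.45121716e-01] [-9.29687568  0.74821898  4.42719696] [ 1.97052613e-01  2.32803377e+00 -1.73003082e-03]
[5.63119734e-01 3.39937832e-04 1.45147234e-01] [-7.40379271  0.09920453  3.90607807]
```

View pics/wrist4.png

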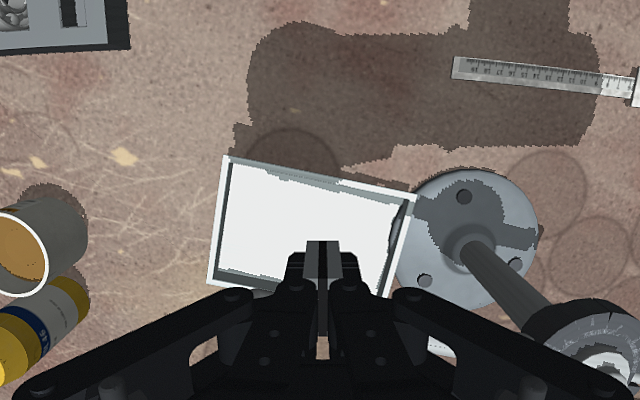

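View pics/c4s.png

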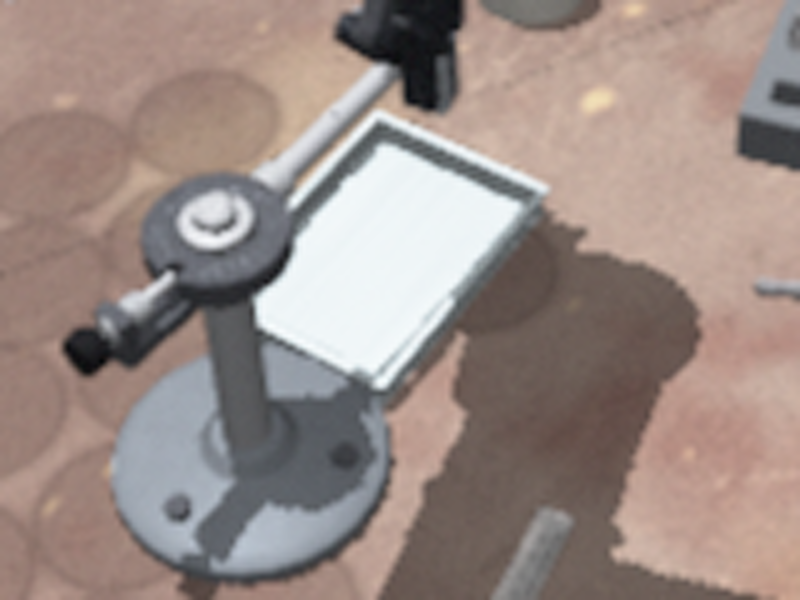

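The force climbed past the 2–5 N turning friction to about 9 N. In the scene view the plate's notch sits at the pin rod, at crop (178,268). Now I hold the lean.

Request:
{"api": "apply_moves", "payload": {"dp": [[0, 0, 0.0005], [0, 0, 0.001], [0, 0, 0.001], [0, 0, 0.001], [0, 0, 0.001]], "yaw": [0, 0, 0, 0, 0], "gripper": [0, 0, 0, 0, 0]}}

```text
t: 9.55
tcp_pos: [0.5636, 0.0004, 0.1451]
eef_rot: [3.027, 1.566, -2.991]
wrist_force: [-8.0, 0.4, 4.7]
finger_gap: 0.0
```

Request:
{"api": "apply_moves", "payload": {"dp": [[0, 0, 0.0005], [0, 0, 0.001], [0, 0, 0.001], [0, 0, 0.001], [0, 0, 0.001]], "yaw": [0, 0, 0, 0, 0], "gripper": [0, 0, 0, 0, 0]}}

```text
t: 10.05
tcp_pos: [0.5643, 0.0004, 0.1451]
eef_rot: [3.066, 1.565, -2.952]
wrist_force: [-9.0, -1.3, 4.7]
finger_gap: -0.0
```

```bash
python3 - <<'E'
from h import *
o=ctrl.get_obs();print(o['tcp_pos'],o['wrist_force'])
A=load('scene4');im=grab('scene','scene5');
d=np.abs(A['image'].astype(int)-im['image']).sum(2)[230:270,225:300];print(d.max(),d.mean())
for f in ['scene4']:
  C=cloud(load(f));S=C[205:245,265:310].reshape(-1,3);S=S[(S[:,2]>.14)&(S[:,2]<.162)];
  rr=np.linalg.norm(S[:,:2]-[.575,.124],axis=1);a=S[(rr>.04)&(rr<.1)];v=np.linalg.svd(a-a.mean(0))[2][0];print(len(a),a.mean(0),np.degrees(np.arctan2(v[1],v[0])))
E
```

```text
[5.64260048e-01 4.43989845e-04 1.45098405e-01] [-8.96441812 -1.27052326  4.70961413]
90 4.091333333333333
135 [0.57776631 0.05422407 0.15399288] 92.69397085831851
```

Request:
{"api": "apply_moves", "payload": {"dp": [[0, 0, -0.003], [0, 0, -0.015], [0, 0, -0.03], [-0.02, 0, -0.03], [-0.06, 0, -0.03], [-0.1, 0, -0.03], [-0.1, 0.01, -0.01], [-0.1, 0.02, 0.01], [-0.1, 0.02, 0.025], [-0.1, 0.02, 0.025]], "yaw": [0, 0, 0, 0, 0, 0, 0, 0, 0, 0], "gripper": [0, 0, 0, 0, 0, 0, 0.04, 0.085, 0.085, 0.085]}}

```text
t: 11.1
tcp_pos: [0.5876, 0.0278, 0.2453]
eef_rot: [-0.089, 1.567, 0.177]
wrist_force: [-0.8, 0.0, -0.2]
finger_gap: 0.0583
```

Request:
{"api": "apply_moves", "payload": {"dp": [[0, 0, 0], [0, 0, 0], [0, 0, 0], [0, 0, 0]], "yaw": [0, 0, 0, 0], "gripper": [0.085, 0.085, 0.085, 0.085]}}

```text
t: 11.5
tcp_pos: [0.5853, 0.0266, 0.2456]
eef_rot: [0.066, 1.57, 0.332]
wrist_force: [0.2, 0.3, -0.8]
finger_gap: 0.0852
```

```bash
python3 - <<'E'
from h import *
o=ctrl.get_obs();print(o['tcp_pos'],o['wrist_force']);grab('wrist','w6')
E
```

```text
[0.58526981 0.02661762 0.24555784] [ 0.22865756  0.31035386 -0.83903053]
```

View pics/w6.png

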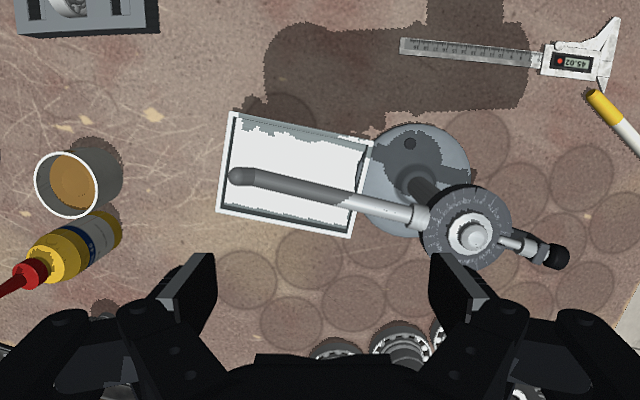

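```bash
cat > m6.py <<'E'
from h import *
import sys
im=load(sys.argv[1]);C=cloud(im).reshape(-1,3)
ax=np.array([.575,.124]);th=np.radians(-87.)
for it in range(4):
    u=np.array([np.cos(th),np.sin(th)]);n=np.array([-u[1],u[0]])
    x=(C[:,:2]-ax)@u;y=(C[:,:2]-ax)@n;z=C[:,2]
    m=(x>.045)&(x<.14)&(np.abs(y)<.012)&(z>.14)&(z<.165)
    # circle fit cross-section via least squares: center y = a+b x, z=c+d x, radius 6mm
    from scipy.optimize import least_squares
    f=lambda p:np.hypot(y[m]-p[0]-p[1]*x[m],z[m]-p[2]-p[3]*x[m])-.006
    s=least_squares(f,[0,0,.15,0],loss='soft_l1',f_scale=.0005).x
    th+=np.arctan(s[1]); 
    ax=ax+n*s[0]
print('theta',np.degrees(th),'line pt',ax,'z',s[2],s[3],'n',m.sum(),'res',np.abs(f(s)).mean(), 'ztop pct',np.percentile(z[m],[50,95]))
u=np.array([np.cos(th),np.sin(th)]);n=np.array([-u[1],u[0]]);x=(C[:,:2]-ax)@u;y=(C[:,:2]-ax)@n
t=(x>.146)&(x<.175)&(np.abs(y)<.01)&(z>.135)&(z<.18);print('end x',np.percentile(x[t],[95,99,100]),'tip z',np.percentile(z[t],[95,99,100]),'x of tip',x[t][np.argsort(z[t])[-20:]].mean(), 'y',y[t].mean())
k=(z>.163)&(z<.18)&(x<.03)&(x>-.03)&(np.abs(y)<.03);q=C[k];print('nut',cv2.minEnclosingCircle(q[:,:2].astype(np.float32)*1000),np.median(q[:,2]),'x along',np.median(x[k]))
pl=(z>.12)&(z<.163)&(np.abs(x)<.04)&(np.abs(y)<.04);print('plate',cv2.minEnclosingCircle(C[pl][:,:2].astype(np.float32)*1000))
fl=(np.abs(z)<.01)&(np.linalg.norm(C[:,:2]-[.5,-.05],axis=1)<.05);print('floor',np.median(z[fl]),fl.sum())
print('dir',u)
E
python3 m6.py w6
```

```text
theta -88.62627099359375 line pt [0.5740948  0.12395218] z 0.14882553041078952 0.0010236115802020013 n 2672 res 0.0004277722086073573 ztop pct [0.15392588 0.15554874]
end x [0.1578421  0.15888732 0.15948867] tip z [0.16346732 0.16418182 0.16478778] x of tip 0.15375141621558258 y -0.0011065017328625445
nut ((575.1893310546875, 123.15045928955078), 9.375496864318848) 0.1677999257694874 x along 0.0024434109399591466
plate ((574.439453125, 123.85786437988281), 40.58937072753906)
floor -0.0017967630423785241 8104
dir [ 0.0239738  -0.99971259]
```

Request:
{"api": "apply_moves", "payload": {"dp": [[0, -0.03, -0.022], [0, -0.06, -0.044], [0, -0.09, -0.067], [0, -0.12, -0.09], [0, -0.15, -0.112], [0, -0.18, -0.135], [0.02, -0.21, -0.158], [0.06, -0.226, -0.172], [0.1, -0.226, -0.172], [0.11, -0.226, -0.172]], "yaw": [0, 0, 0, 0, 0, 0, 0, 0, 0, 0], "gripper": [0.085, 0.085, 0.085, 0.085, 0.085, 0.085, 0.085, 0.085, 0.085, 0.085]}}

```text
t: 12.55
tcp_pos: [0.4756, -0.2364, 0.1315]
eef_rot: [2.592, 1.562, 2.855]
wrist_force: [-0.3, 0.3, 0.1]
finger_gap: 0.0846
```

Request:
{"api": "apply_moves", "payload": {"dp": [[0, 0, 0], [0, 0, 0], [0, 0, 0]], "yaw": [0, 0, 0], "gripper": [0.085, 0.085, 0.085]}}

```text
t: 12.85
tcp_pos: [0.4807, -0.2363, 0.1375]
eef_rot: [-0.526, 1.566, -0.259]
wrist_force: [0.2, -0.0, 0.3]
finger_gap: 0.0848
```

```bash
python3 - <<'E'
from h import *
o=ctrl.get_obs();print(o['tcp_pos'],o['eef_rot'],o['wrist_force'],o['joint_positions'].round(3));grab('wrist','w7')
E
cat > m7.py <<'E'
from h import *
import sys
im=load(sys.argv[1]);C=cloud(im);Tt=im['T']@np.linalg.inv(np.array(im['tool_from_camera']))
P=C.reshape(-1,3);q=(P-Tt[:3,3])@Tt[:3,:3]
b=q[(np.abs(q[:,1])<.02)&(np.abs(q[:,2])<.04)&(P[:,2]>.04)&(P[:,2]<.08)]
z,x=b[:,2],b[:,0];from scipy.optimize import least_squares
s=least_squares(lambda p:np.hypot(z-p[0],x-p[1])-.026,[0,.09],loss='soft_l1',f_scale=.001);print('centre tool z,x',s.x,'res',np.abs(s.fun).mean(),'y',np.percentile(b[:,1],[1,50,99]),len(b),'tcp',Tt[:3,3],'cz',Tt[2,3]-s.x[1])
m=(P[:,2]>.024)&(P[:,2]<.036)&(np.abs(q[:,1])<.08)&(np.abs(q[:,2])<.06)
print('rack',cv2.minAreaRect(q[m][:,[2,1]].astype(np.float32)*1000),np.median(P[m][:,2]))
E
python3 m7.py w7
```

```text
[ 0.4806727  -0.23628868  0.13750047] [-0.52603164  1.56632749 -0.25887344] [ 0.18816385 -0.03210941  0.28941162] [-1.54e-01  3.35e-01 -3.59e-01  1.00e-03 -8.72e-01 -1.15e+00]
centre tool z,x [-0.00247228  0.09997374] res 0.0004910741595438296 y [-0.00708591  0.00012513  0.00745651] 1858 tcp [ 0.4806727  -0.23628868  0.13750047] cz 0.0375267303913885
rack ((-5.111106872558594, 0.0157318115234375), (130.5708770751953, 78.27442169189453), 89.77835083007812) 0.02895755069535358
```

View pics/w7.png

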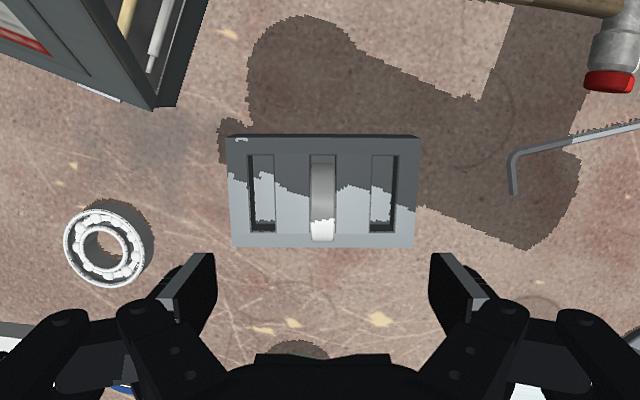

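Request:
{"api": "apply_moves", "payload": {"dp": [[0, 0, -0.003], [0.02, 0, -0.003], [0.04, 0, -0.003], [0.055, 0, -0.003], [0.06, 0, -0.003], [0.06, 0, -0.003], [0.06, 0, -0.003], [0.06, 0, -0.003]], "yaw": [0, 0, 0, 0, 0, 0, 0, 0], "gripper": [0.085, 0.085, 0.06, 0.045, 0.035, 0.035, 0.035, 0.035]}}

```text
t: 13.7
tcp_pos: [0.4768, -0.2373, 0.0764]
eef_rot: [-0.492, 1.569, -0.226]
wrist_force: [0.7, 0.2, -0.1]
finger_gap: 0.0352
```

```bash
python3 - <<'E'
from h import *
o=ctrl.get_obs();print(o['tcp_pos'],o['eef_rot'],o['wrist_force']);grab('wrist','w8')
E
python3 m7.py w8
```

```text
[ 0.47675322 -0.23729954  0.07635395] [-0.49220304  1.5686565  -0.22619193] [ 0.72924173  0.17329365 -0.13996389]
centre tool z,x [-0.01911934 -0.00483337] res 0.005870332414600192 y [-0.0185656  -0.0002755   0.01840614] 3957 tcp [ 0.47675322 -0.23729954  0.07635395] cz 0.08118731981785296
rack ((-0.5366668701171875, -0.01358795166015625), (130.9334259033203, 78.78536224365234), 89.82855224609375) 0.028954003672615525
```

View pics/w8.png

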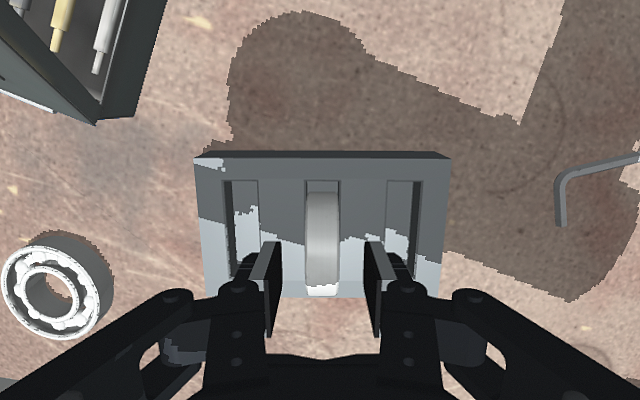

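Request:
{"api": "apply_moves", "payload": {"dp": [[0.005, 0, 0.001], [0.0095, 0, 0.001], [0.0095, 0, 0.001], [0.0095, 0, 0.001]], "yaw": [0, 0, 0, 0], "gripper": [0.035, 0.035, 0.035, 0.035]}}

```text
t: 14.15
tcp_pos: [0.4768, -0.2369, 0.0655]
eef_rot: [2.784, 1.57, 3.05]
wrist_force: [-0.4, -0.2, 0.3]
finger_gap: 0.0349
```

Request:
{"api": "apply_moves", "payload": {"dp": [[0, 0, 0], [0, 0, 0], [0, 0, 0], [0, 0, 0], [0, 0, 0]], "yaw": [0, 0, 0, 0, 0], "gripper": [0.01, 0.005, 0.005, 0.005, 0.005], "newtons": 40}}

```text
t: 14.65
tcp_pos: [0.4771, -0.2369, 0.066]
eef_rot: [-0.27, 1.571, -0.004]
wrist_force: [-0.2, 1.2, 1.1]
finger_gap: 0.0134
```

```bash
python3 - <<'E'
from h import *
o=ctrl.get_obs();print(o['tcp_pos'],o['eef_rot'],o['wrist_force'],o['finger_gap']);grab('wrist','w9');grab('scene','s9')
b=cv2.resize(load('s9')['image'][150:250,340:460,::-1],None,fx=5,fy=5,interpolation=cv2.INTER_CUBIC);cv2.imwrite('pics/s9c.png',b)
E
```

```text
[ 0.47707543 -0.23687068  0.06599534] [-0.26971732  1.57056993 -0.00390815] [-0.15776501  1.2386649   1.07598181] 0.013381844287167365
```

View pics/w9.png

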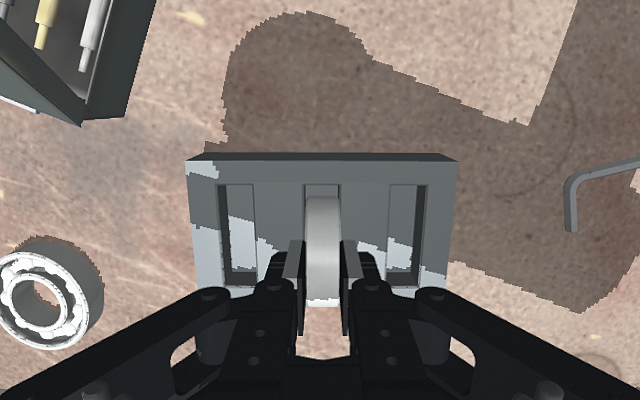

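View pics/s9c.png

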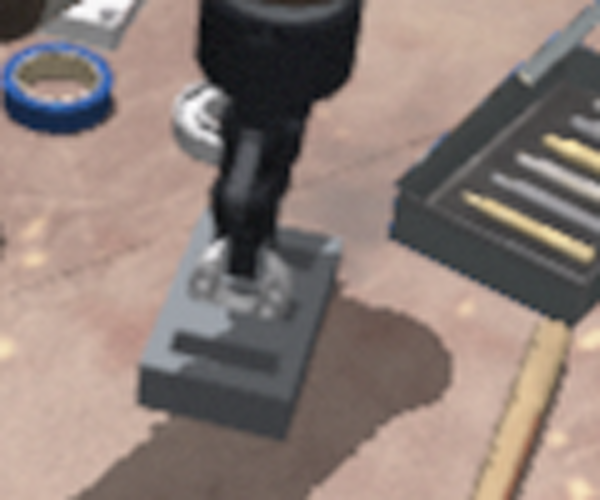

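Request:
{"api": "apply_moves", "payload": {"dp": [[-0.005, 0, 0], [-0.015, 0, 0], [-0.035, 0, 0], [-0.07, 0, 0], [-0.11, 0, 0], [-0.15, 0, 0], [-0.175, 0, 0], [-0.175, 0, 0], [-0.175, 0, 0], [-0.175, 0, 0]], "yaw": [0, 0, 0, 0, 0, 0, 0, 0, 0, 0], "gripper": [0.005, 0.005, 0.005, 0.005, 0.005, 0.005, 0.005, 0.005, 0.005, 0.005]}}

```text
t: 15.75
tcp_pos: [0.4758, -0.2365, 0.2391]
eef_rot: [2.509, 1.567, 2.775]
wrist_force: [-0.6, -0.0, -1.0]
finger_gap: 0.0133
```

```bash
cat > m10.py <<'E'
from h import *
import sys
from scipy.optimize import least_squares
im=load(sys.argv[1]);C=cloud(im);Tt=im['T']@np.linalg.inv(np.array(im['tool_from_camera']))
P=C.reshape(-1,3);q=(P-Tt[:3,3])@Tt[:3,:3]
m=(np.abs(q[:,1])<.009)&(q[:,0]>0)&(q[:,0]<.065)&(np.abs(q[:,2])<.04)&(im['image'].reshape(-1,3).mean(1)>90)
b=q[m];z,x=b[:,2],b[:,0]
s=least_squares(lambda p:np.hypot(z-p[0],x-p[1])-.026,[0,.027],loss='soft_l1',f_scale=.0005)
print('centre tool z,x',s.x,'res',np.abs(s.fun).mean(),len(b),'y',np.percentile(b[:,1],[2,50,98]),'z range',z.min(),z.max(),'x',x.min(),x.max())
E
python3 - <<'E'
from h import *
o=ctrl.get_obs();print(o['tcp_pos'],o['eef_rot'],o['wrist_force'],o['finger_gap']);grab('wrist','w10');grab('scene','s10')
b=cv2.resize(load('s10')['image'][100:200,340:460,::-1],None,fx=5,fy=5,interpolation=cv2.INTER_CUBIC);cv2.imwrite('pics/s10c.png',b)
E
python3 m10.py w10
```

```text
[ 0.47584267 -0.23652554  0.23912158] [2.50913877 1.56720832 2.77453777] [-0.58224239 -0.02146462 -0.9902238 ] 0.01328685147229071
centre tool z,x [0.00165134 0.02840066] res 0.00042599828143939574 3663 y [-0.00644083  0.00016408  0.00716885] z range -0.02454789493376926 0.022473866854623162 x 0.0010053416381026713 0.031724906371922906
```

View pics/w10.png

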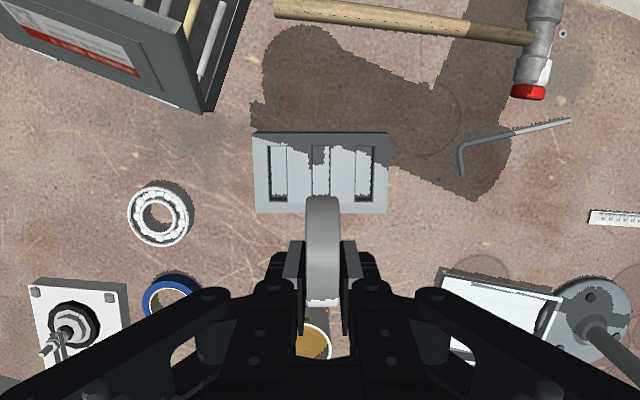

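View pics/s10c.png

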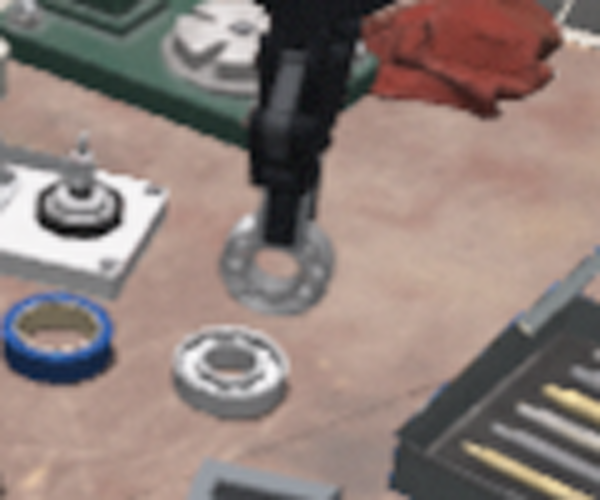

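The bearing hangs with its bore free; the fingertips end at the top edge of the bore. I take it to the hook at height and turn it to line up with the arm.

Request:
{"api": "apply_moves", "payload": {"dp": [[0, 0.01, 0.01], [0, 0.03, 0.03], [0, 0.05, 0.05], [0, 0.07, 0.07], [0, 0.09, 0.09], [0, 0.11, 0.11], [0, 0.13, 0.13], [0, 0.143, 0.1435], [0, 0.143, 0.1435], [0, 0.143, 0.1435]], "yaw": [1, 3, 5, 7, 9, 11, 13, 13.9, 13.9, 13.9], "gripper": [0.005, 0.005, 0.005, 0.005, 0.005, 0.005, 0.005, 0.005, 0.005, 0.005]}}

```text
t: 16.85
tcp_pos: [0.5775, -0.0611, 0.2395]
eef_rot: [-3.033, 1.568, -3.009]
wrist_force: [0.0, -0.5, -1.6]
finger_gap: 0.0138
```

Request:
{"api": "apply_moves", "payload": {"dp": [[0, 0, 0], [0, 0, 0], [0, 0, 0]], "yaw": [0, 0, 0], "gripper": [0.005, 0.005, 0.005]}}

```text
t: 17.15
tcp_pos: [0.5776, -0.0619, 0.2409]
eef_rot: [-0.61, 1.571, -0.587]
wrist_force: [0.4, 0.4, -1.1]
finger_gap: 0.0134
```

```bash
cat > rel.py <<'E'
from h import *
import sys
o=ctrl.get_obs();M=R.from_euler('xyz',o['eef_rot']).as_matrix();p=o['tcp_pos']
a0=np.array([.5741,.12395]);u=np.array([.02397,-.99971]);n=np.array([-u[1],u[0]])
c=p+M@np.array([.027,0,.0017])
print('t',o['t'],'tcp',p.round(4),'ydir',np.degrees(np.arctan2(M[1,1],M[0,1])).round(2),'tilt',M[2,1].round(4),M[2,2].round(4),'F',o['wrist_force'].round(2))
print('centre: r %.4f lat %.4f z %.4f'%((c[:2]-a0)@u,(c[:2]-a0)@n,c[2]-.15))
E
python3 rel.py; python3 - <<'E'
from h import *
grab('wrist','w11');grab('top','t11');grab('scene','s11')
b=cv2.resize(load('s11')['image'][130:260,220:380,::-1],None,fx=5,fy=4.5,interpolation=cv2.INTER_CUBIC);cv2.imwrite('pics/s11c.png',b)
E
python3 m10.py w11; python3 m6.py w11
```

```text
t 17.15 tcp [ 0.5776 -0.0619  0.2409] ydir 91.27 tilt -0.0 0.0 F [ 0.38  0.4  -1.08]
centre: r 0.1859 lat 0.0007 z 0.0639
centre tool z,x [0.00158028 0.02843088] res 0.0004320716380836093 3592 y [-6.56506585e-03  1.44691891e-05  7.00927201e-03] z range -0.02466615243201966 0.02232633511036973 x 0.0007954388099844162 0.0326409821605563
theta -89.0485377471204 line pt [0.57475592 0.12398735] z 0.149095389627907 -0.0008078624808223151 n 2667 res 0.0004176776611969838 ztop pct [0.15397565 0.15560748]
end x [0.15838966 0.15927345 0.15942554] tip z [0.16341564 0.16391685 0.16463194] x of tip 0.15375240579857966 y -0.0016446358175983633
nut ((575.000244140625, 122.56900787353516), 9.807669639587402) 0.16764551223198065 x along 0.003285989134249255
plate ((574.9310302734375, 119.81045532226562), 36.72243118286133)
floor -0.0017209941210138413 8028
dir [ 0.01660539 -0.99986212]
```

View pics/w11.png

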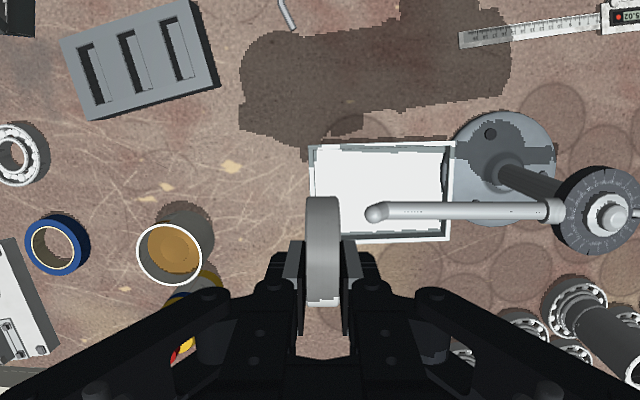

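View pics/s11c.png

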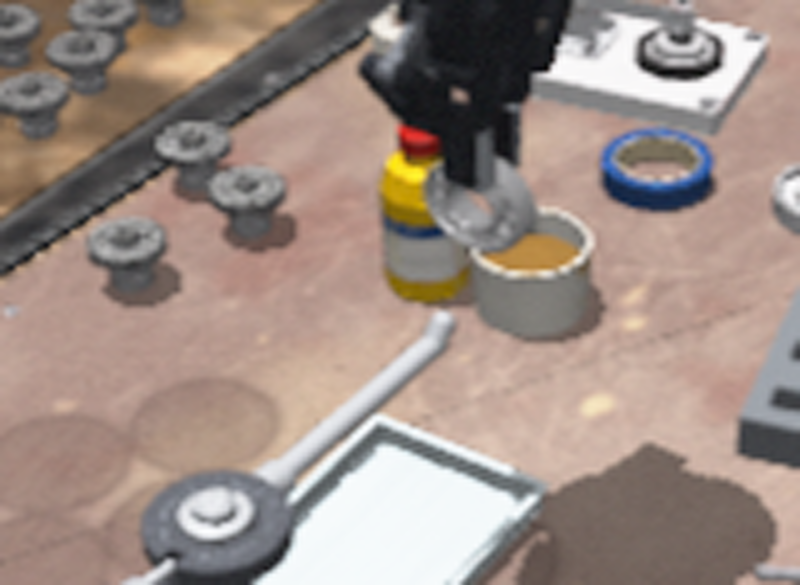

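Request:
{"api": "apply_moves", "payload": {"dp": [[0.01, 0, -0.001], [0.025, 0, -0.001], [0.045, 0, -0.001], [0.057, 0, -0.001], [0.0597, 0, -0.001], [0.0597, 0, -0.001], [0.0597, 0, -0.001], [0.0597, 0, -0.001], [0.0597, 0, -0.001]], "yaw": [0, 0, 0, 0, 0, 0, 0, 0, 0], "gripper": [0.005, 0.005, 0.005, 0.005, 0.005, 0.005, 0.005, 0.005, 0.005]}}

```text
t: 18.2
tcp_pos: [0.5773, -0.0612, 0.1819]
eef_rot: [0.079, 1.569, 0.102]
wrist_force: [0.3, 0.6, -0.6]
finger_gap: 0.0135
```

```bash
python3 rel.py; python3 - <<'E'
from h import *
grab('wrist','w12');
import subprocess
for i in range(3): 
    o=ctrl.get_obs();print(o['tcp_pos'].round(4),o['eef_rot'].round(3));grab('scene','s12')
b=cv2.resize(load('s12')['image'][150:280,220:380,::-1],None,fx=5,fy=4.5,interpolation=cv2.INTER_CUBIC);cv2.imwrite('pics/s12c.png',b)
E
python3 m10.py w12; python3 m6.py w12; python3 rel.py
```

```text
t 18.2 tcp [ 0.5773 -0.0612  0.1819] ydir 91.33 tilt 0.0001 0.0015 F [ 0.33  0.57 -0.56]
centre: r 0.1852 lat 0.0005 z 0.0049
[ 0.5772 -0.0612  0.1817] [0.118 1.57  0.141]
[ 0.5771 -0.0613  0.1816] [0.115 1.57  0.138]
[ 0.577  -0.0612  0.1815] [0.12  1.57  0.144]
centre tool z,x [0.00156822 0.0284374 ] res 0.00043379754080461396 3588 y [-6.57345839e-03  1.56944374e-05  7.01263107e-03] z range -0.024808394798141935 0.022546007478154297 x 0.001058907678040745 0.03213712780385062
theta -88.96241709483402 line pt [0.57486871 0.12399294] z 0.1490106705440976 -6.333463944464276e-05 n 4490 res 0.00040437318764721095 ztop pct [0.15393357 0.15554562]
end x [0.16687566 0.16976596 0.17056111] tip z [0.17681007 0.17950275 0.17998068] x of tip 0.16797723011532614 y -0.0027416520387043993
nut ((0.0, 0.0), 0.0) nan x along nan
plate ((577.7966918945312, 106.79251861572266), 25.253746032714844)
floor -0.001762530232907844 11350
dir [ 0.01810825 -0.99983603]
t 18.4 tcp [ 0.577  -0.0612  0.1814] ydir 91.33 tilt 0.0001 0.0005 F [ 0.14 -0.3  -1.02]
centre: r 0.1852 lat 0.0002 z 0.0044
  return _methods._mean(a, axis=axis, dtype=dtype,
  ret = ret.dtype.type(ret / rcount)
```

View pics/w12.png

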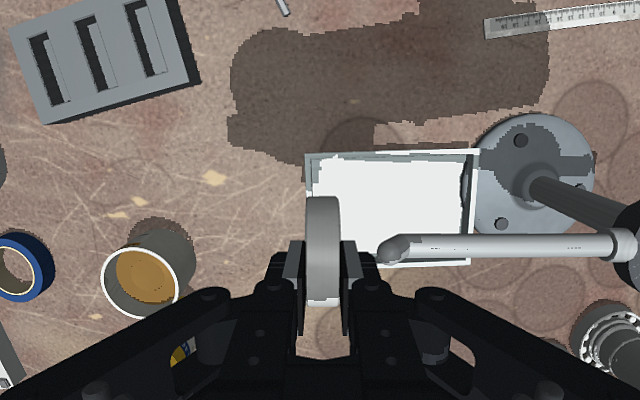

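View pics/s12c.png

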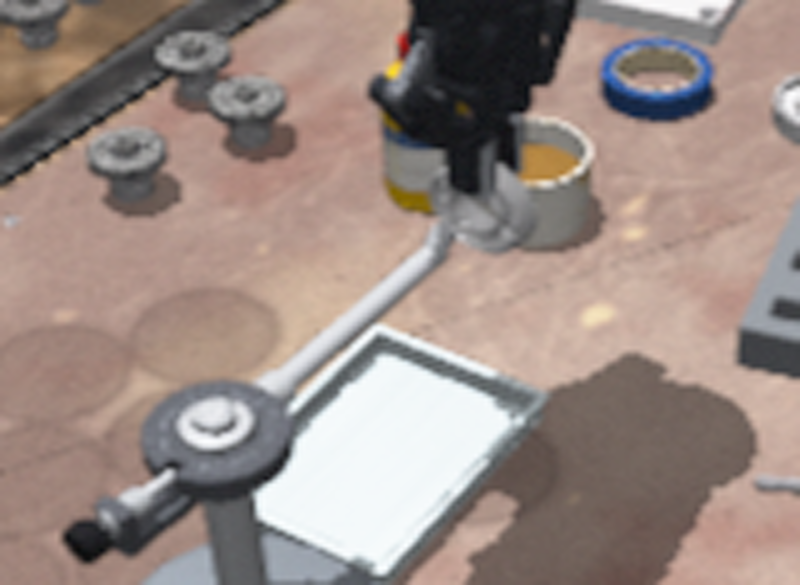

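Request:
{"api": "apply_moves", "payload": {"dp": [[0, 0.003, 0], [0, 0.007, 0], [0, 0.011, 0], [0, 0.014, 0], [0, 0.016, 0], [0, 0.0175, 0], [0, 0.019, 0], [0, 0.0205, 0], [0, 0.0205, 0]], "yaw": [0, 0, 0, 0, 0, 0, 0, 0, 0], "gripper": [0.005, 0.005, 0.005, 0.005, 0.005, 0.005, 0.005, 0.005, 0.005]}}

```text
t: 19.3
tcp_pos: [0.5764, -0.0406, 0.1811]
eef_rot: [0.347, 1.571, 0.37]
wrist_force: [0.3, -0.3, -1.6]
finger_gap: 0.0136
```

```bash
python3 rel.py; python3 - <<'E'
from h import *
grab('scene','s13');grab('wrist','w13')
b=cv2.resize(load('s13')['image'][150:230,260:360,::-1],None,fx=7,fy=7,interpolation=cv2.INTER_CUBIC);cv2.imwrite('pics/s13c.png',b)
E
python3 rel.py; python3 m10.py w13
```

```text
t 19.3 tcp [ 0.5764 -0.0406  0.1811] ydir 91.34 tilt 0.0 0.0 F [ 0.33 -0.28 -1.6 ]
centre: r 0.1646 lat 0.0001 z 0.0041
t 19.4 tcp [ 0.5764 -0.0408  0.1811] ydir 91.33 tilt -0.0001 -0.0 F [-0.5  -0.32 -1.69]
centre: r 0.1647 lat 0.0001 z 0.0041
centre tool z,x [0.00158463 0.02842586] res 0.0004249758715836408 3591 y [-6.54444214e-03  1.62722144e-05  7.02204403e-03] z range -0.024784904785642617 0.022452752952591533 x 0.0010000118483647323 0.03262748258936887
```

View pics/s13c.png

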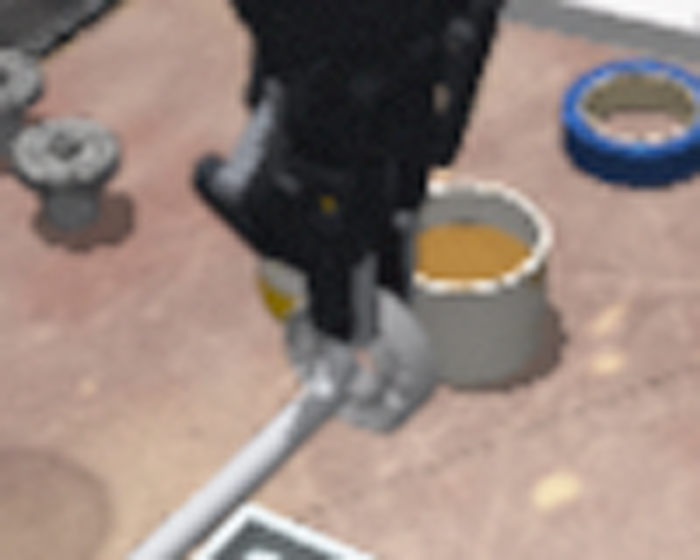

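Request:
{"api": "apply_moves", "payload": {"dp": [[0, 0.0015, 0], [0, 0.003, 0], [0, 0.0045, 0], [0, 0.006, 0]], "yaw": [0, 0, 0, 0], "gripper": [0.005, 0.005, 0.005, 0.005]}}

```text
t: 19.8
tcp_pos: [0.5763, -0.0346, 0.1811]
eef_rot: [0.342, 1.571, 0.365]
wrist_force: [-0.6, -0.7, -2.2]
finger_gap: 0.014
```

Request:
{"api": "apply_moves", "payload": {"dp": [[0, 0.0015, 0], [0, 0.003, 0], [0, 0.0045, 0], [0, 0.006, 0]], "yaw": [0, 0, 0, 0], "gripper": [0.005, 0.005, 0.005, 0.005]}}

```text
t: 20.2
tcp_pos: [0.5762, -0.0286, 0.1811]
eef_rot: [-1.022, 1.571, -0.998]
wrist_force: [-0.3, -0.5, -1.2]
finger_gap: 0.0136
```

Request:
{"api": "apply_moves", "payload": {"dp": [[0, 0.0015, 0], [0, 0.003, 0], [0, 0.0045, 0], [0, 0.006, 0]], "yaw": [0, 0, 0, 0], "gripper": [0.005, 0.005, 0.005, 0.005]}}

```text
t: 20.6
tcp_pos: [0.576, -0.0226, 0.1811]
eef_rot: [-0.081, 1.571, -0.058]
wrist_force: [-0.9, -0.3, -1.4]
finger_gap: 0.0135
```

```bash
python3 rel.py; python3 - <<'E'
from h import *
grab('scene','s14');grab('wrist','w14')
b=cv2.resize(load('s14')['image'][150:230,260:360,::-1],None,fx=7,fy=7,interpolation=cv2.INTER_CUBIC);cv2.imwrite('pics/s14c.png',b)
E
python3 rel.py; python3 m10.py w14
```

```text
t 20.6 tcp [ 0.576  -0.0226  0.1811] ydir 91.33 tilt -0.0 0.0 F [-0.86 -0.25 -1.39]
centre: r 0.1466 lat 0.0001 z 0.0041
t 20.7 tcp [ 0.576  -0.0226  0.1811] ydir 91.34 tilt 0.0 0.0001 F [ 1.06  0.09 -1.95]
centre: r 0.1465 lat 0.0001 z 0.0041
centre tool z,x [0.00156658 0.02840725] res 0.0004288813222199703 3602 y [-6.54091957e-03  1.63758316e-05  6.99852248e-03] z range -0.0249030428444473 0.022646732918300355 x 0.0009726131846507092 0.03232368494162245
```

View pics/s14c.png

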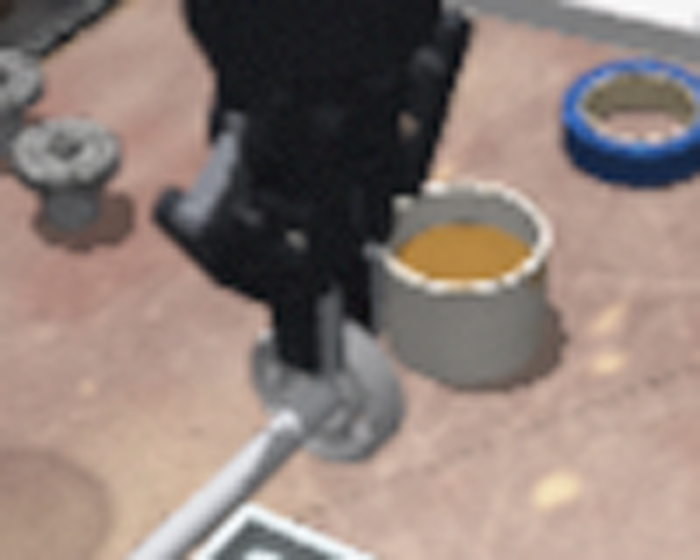

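View pics/w14.png

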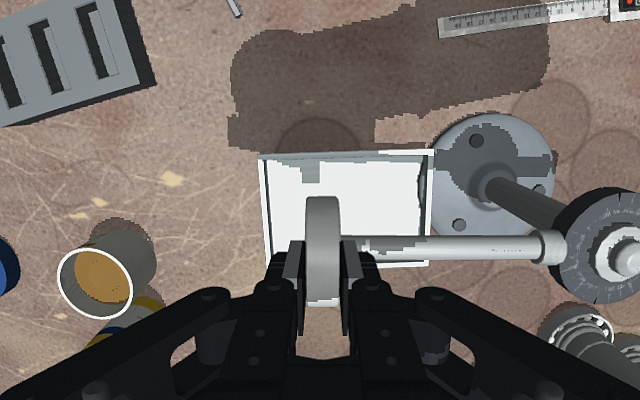

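The arm has entered the bore without contact force. I continue inward.

Request:
{"api": "apply_moves", "payload": {"dp": [[0, 0.002, 0], [0, 0.004, 0], [0, 0.006, 0], [0, 0.008, 0], [0, 0.01, 0], [0, 0.012, 0]], "yaw": [0, 0, 0, 0, 0, 0], "gripper": [0.005, 0.005, 0.005, 0.005, 0.005, 0.005]}}

```text
t: 21.3
tcp_pos: [0.5757, -0.0106, 0.1811]
eef_rot: [2.207, 1.571, 2.231]
wrist_force: [-0.3, 0.4, -1.7]
finger_gap: 0.0137
```

Request:
{"api": "apply_moves", "payload": {"dp": [[0, 0.003, 0], [0, 0.006, 0], [0, 0.009, 0], [0, 0.012, 0], [0, 0.015, 0], [0, 0.018, 0], [0, 0.021, 0], [0, 0.0245, 0], [0, 0.0245, 0]], "yaw": [0, 0, 0, 0, 0, 0, 0, 0, 0], "gripper": [0.005, 0.005, 0.005, 0.005, 0.005, 0.005, 0.005, 0.005, 0.005]}}

```text
t: 22.2
tcp_pos: [0.5752, 0.0141, 0.1811]
eef_rot: [0.616, 1.571, 0.639]
wrist_force: [-0.5, 0.8, -2.5]
finger_gap: 0.0135
```

```bash
python3 rel.py; python3 - <<'E'
from h import *
grab('scene','s15');grab('wrist','w15')
b=cv2.resize(load('s15')['image'][150:250,240:360,::-1],None,fx=6,fy=6,interpolation=cv2.INTER_CUBIC);cv2.imwrite('pics/s15c.png',b)
E
python3 rel.py; python3 m10.py w15
```

```text
t 22.2 tcp [0.5752 0.0141 0.1811] ydir 91.36 tilt 0.0001 0.0001 F [-0.45  0.77 -2.46]
centre: r 0.1098 lat 0.0002 z 0.0041
t 22.3 tcp [0.5752 0.0138 0.1811] ydir 91.34 tilt -0.0 -0.0001 F [ 0.03  0.75 -1.65]
centre: r 0.1101 lat 0.0001 z 0.0041
centre tool z,x [0.00158458 0.02839675] res 0.00043884471831299646 3622 y [-6.56500846e-03  1.61303212e-05  6.97705672e-03] z range -0.024768779089898545 0.022346709278068668 x 0.0009043413310010088 0.0331554596492752
```

View pics/s15c.png

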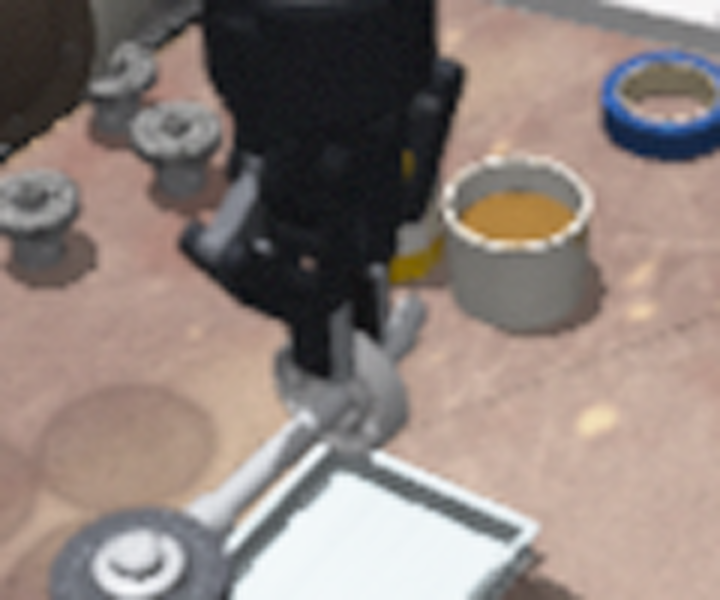

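View pics/w15.png

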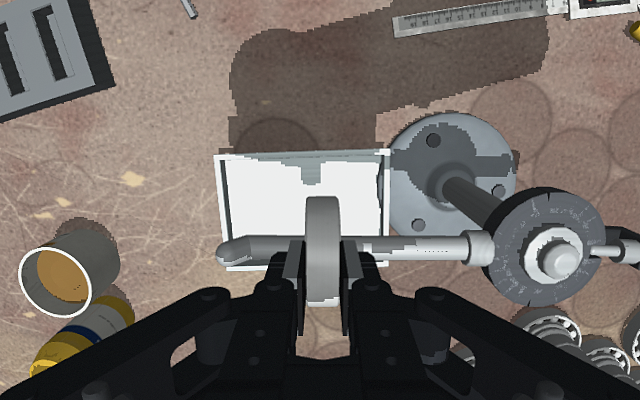

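Request:
{"api": "apply_moves", "payload": {"dp": [[0.002, 0, 0], [0.004, 0, 0], [0.006, 0, 0], [0.0075, 0, 0], [0.0085, 0, 0], [0.009, 0, 0], [0.009, 0, 0]], "yaw": [0, 0, 0, 0, 0, 0, 0], "gripper": [0.005, 0.005, 0.005, 0.005, 0.005, 0.005, 0.005]}}

```text
t: 23.0
tcp_pos: [0.5751, 0.0137, 0.172]
eef_rot: [-2.96, 1.571, -2.937]
wrist_force: [-0.6, 0.6, -1.7]
finger_gap: 0.0132
```

Request:
{"api": "apply_moves", "payload": {"dp": [[0.0005, 0, 0], [0.001, 0, 0], [0.001, 0, 0]], "yaw": [0, 0, 0], "gripper": [0.005, 0.005, 0.005]}}

```text
t: 23.3
tcp_pos: [0.5753, 0.0137, 0.1715]
eef_rot: [-0.019, 1.57, 0.004]
wrist_force: [-0.8, -0.0, -0.4]
finger_gap: 0.0137
```

Request:
{"api": "apply_moves", "payload": {"dp": [[0.0005, 0, 0], [0.0005, 0, 0], [0.0005, 0, 0]], "yaw": [0, 0, 0], "gripper": [0.005, 0.005, 0.005]}}

```text
t: 23.6
tcp_pos: [0.5754, 0.0137, 0.1713]
eef_rot: [-0.08, 1.57, -0.056]
wrist_force: [-1.3, 0.3, 3.3]
finger_gap: 0.0141
```

```bash
python3 rel.py
```

```text
t 23.6 tcp [0.5754 0.0137 0.1713] ydir 91.34 tilt -0.0001 0.0008 F [-1.33  0.29  3.28]
centre: r 0.1102 lat 0.0003 z -0.0057
```

Request:
{"api": "apply_moves", "payload": {"dp": [[-0.0005, 0, 0], [-0.0005, 0, 0], [-0.0005, 0, 0], [-0.0005, 0, 0], [-0.0005, 0, 0], [-0.0005, 0, 0], [-0.0005, 0, 0], [-0.0005, 0, 0], [-0.0005, 0, 0]], "yaw": [0, 0, 0, 0, 0, 0, 0, 0, 0], "gripper": [0.005, 0.012, 0.014, 0.016, 0.018, 0.022, 0.03, 0.04, 0.04]}}

```text
t: 24.5
tcp_pos: [0.5752, 0.0137, 0.1711]
eef_rot: [-2.607, 1.571, -2.583]
wrist_force: [0.3, -1.5, 0.0]
finger_gap: 0.0399
```

```bash
python3 rel.py; python3 - <<'E'
from h import *
grab('scene','s16');grab('wrist','w16')
b=cv2.resize(load('s16')['image'][150:250,240:360,::-1],None,fx=6,fy=6,interpolation=cv2.INTER_CUBIC);cv2.imwrite('pics/s16c.png',b)
E
python3 m10.py w16
```

```text
t 24.5 tcp [0.5752 0.0137 0.1711] ydir 91.33 tilt -0.0 -0.0 F [ 0.29 -1.54  0.03]
centre: r 0.1102 lat 0.0001 z -0.0059
centre tool z,x [0.00088866 0.02822979] res 0.0007734483589085185 3920 y [-0.0074035   0.00040915  0.00774061] z range -0.025250837497604386 0.022080155417353392 x 0.0008380914878149739 0.0343875518525778
```

View pics/w16.png

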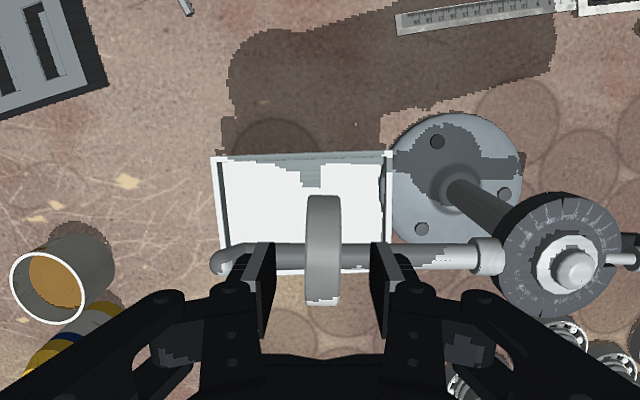

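The bearing hangs free between the open fingers. I retreat straight up.

Request:
{"api": "apply_moves", "payload": {"dp": [[-0.005, 0, 0], [-0.015, 0, 0], [-0.03, 0, 0], [-0.05, 0, 0], [-0.08, 0, 0], [-0.11, 0, 0], [-0.11, 0, 0], [-0.11, 0, 0]], "yaw": [0, 0, 0, 0, 0, 0, 0, 0], "gripper": [0.04, 0.04, 0.04, 0.04, 0.04, 0.04, 0.04, 0.04]}}

```text
t: 25.4
tcp_pos: [0.5753, 0.0139, 0.2825]
eef_rot: [0.397, 1.568, 0.42]
wrist_force: [-0.3, -0.5, -0.2]
finger_gap: 0.0398
```

Request:
{"api": "apply_moves", "payload": {"dp": [[0, 0, -0.02], [0, 0, -0.05], [0, 0, -0.08], [0, 0, -0.08], [0, 0, -0.08], [0, 0, -0.08]], "yaw": [0, 0, 0, 0, 0, 0], "gripper": [0.04, 0.04, 0.04, 0.04, 0.04, 0.04]}}

```text
t: 26.0
tcp_pos: [0.4957, 0.012, 0.2807]
eef_rot: [-2.748, 1.57, -2.725]
wrist_force: [-0.1, -0.2, -0.3]
finger_gap: 0.0397
```

```bash
python3 rel.py; python3 - <<'E'
from h import *
from scipy.optimize import least_squares
grab('scene','s17');grab('wrist','w17');grab('top','t17');im=grab('scene','s18')
print('motion',np.abs(load('s17')['image'].astype(int)-im['image']).max())
for n in ['s18','t17','w17']:
    C=cloud(load(n)).reshape(-1,3);x=(C[:,:2]-[.5745,.124])@[.0210,-.9998];y=(C[:,:2]-[.5745,.124])@[.9998,.0210];z=C[:,2]
    m=(x>.09)&(x<.13)&(np.abs(y)<.035)&(z>.10)&(z<.18)&(np.hypot(y,z-.15)>.013);q=np.c_[x,y,z][m]
    if m.sum()>20:
        e=m.copy();s=least_squares(lambda p:np.hypot(q[:,1]-p[0],q[:,2]-p[1])-.026,[0,.144],loss='soft_l1',f_scale=.0005)
        print(n,m.sum(),'y,z',s.x,'x',np.percentile(q[:,0],[2,50,98]))
a=cv2.resize(load('s18')['image'][160:260,230:350,::-1],None,fx=6,fy=6,interpolation=cv2.INTER_CUBIC);cv2.imwrite('pics/s18c.png',a)
A=load('top0')['image'].astype(int);B=load('t17')['image'];print('tub/bottle diff',np.abs(A-B)[135:195,345:385].mean())
E
```

```text
t 26.0 tcp [0.4957 0.012  0.2807] ydir 91.33 tilt -0.0002 -0.0004 F [-0.09 -0.19 -0.28]
centre: r 0.1101 lat -0.0794 z 0.1037
motion 113
s18 280 y,z [0.00242017 0.14456141] x [0.10163137 0.10689887 0.11636646]
t17 237 y,z [0.00069515 0.1430276 ] x [0.10190197 0.11031871 0.11644364]
w17 1244 y,z [-0.00038806  0.14289716] x [0.10256315 0.10951411 0.11710975]
tub/bottle diff 4.2075
```

View pics/s18c.png

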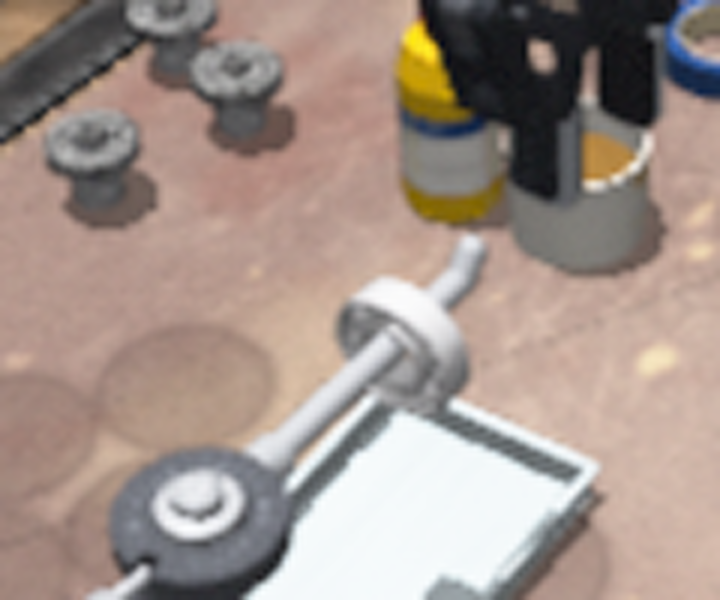

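View pics/w17.png

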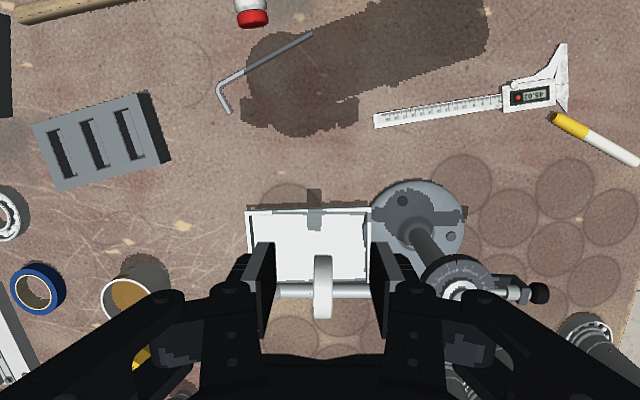

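The bearing hangs level and square on the arm, well behind the tip. I let it settle before handing in.

Request:
{"api": "apply_moves", "payload": {"dp": [[0, 0, 0], [0, 0, 0], [0, 0, 0], [0, 0, 0], [0, 0, 0], [0, 0, 0], [0, 0, 0], [0, 0, 0], [0, 0, 0], [0, 0, 0]], "yaw": [0, 0, 0, 0, 0, 0, 0, 0, 0, 0], "gripper": [0.04, 0.04, 0.04, 0.04, 0.04, 0.04, 0.04, 0.04, 0.04, 0.04]}}

```text
t: 27.2
tcp_pos: [0.4952, 0.0119, 0.2811]
eef_rot: [0.469, 1.571, 0.493]
wrist_force: [-0.4, -0.1, -0.5]
finger_gap: 0.0401
```

```bash
python3 - <<'E'
from h import *
a=grab('scene','s19');b=grab('scene','s20')
d=np.abs(a['image'].astype(int)-b['image'])[195:235,280:315];print('bearing region diff',d.mean())
print(ctrl.get_obs()['wrist_force']);print(ctrl.finish_job())
E
```

```text
bearing region diff 1.1888095238095238
[-0.20662112  0.63815873 -0.40730003]
the job is handed in; nothing more can be done
None
```

The bearing hangs by its bore on the locked hook, and the job was handed in at about 27 s of the 69 s allowed. No verdict was reported.

- **Hook:** I pushed it round until the force climbed past its 2–4 N turning friction. I then leaned on it for about a second at roughly 9–10 N, and the measured peak was about 10.3 N. The arm now points at about -89° in the world frame. The lock was judged from that force and from the notch lying at the pin in the pictures, because the pin's travel can't be read directly.
- **Bearing:** It was gripped about 10 mm deep and threaded over the tip with no noticeable contact force. It was set down with 3–5 N and released.
- **Position on the arm:** The last camera fits put the bearing about 110 mm out, which is 5 mm past the seat point. Its centre is 5.5 to 7 mm below the arm's centreline, and its axis looks parallel to the arm.
- **Rest and clearance:** Two pictures at the end showed no motion of the bearing beyond image noise, and the gripper is well clear. The tub and bottle look unmoved in the top view.
- **Disagreements:** The wrist camera read heights 1 to 2 mm low, and I allowed for that. The side offset came out at -0.4, +0.7 and +2.4 mm from the wrist, top and scene cameras, all within the 8 mm limit. The whole-picture difference check before the settling wait showed changes. I put that down to the arm still moving and did not look into it further.

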